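# Lay out a stripped gear pump for reassembly

## Task

Lay out the stripped pump on the blue mat, front meaning the robot's side: lay the dark flange flat midway between the housing and the cover and stand the bright sleeve centred on top of it; stand the pinion, shaft up, squarely in front of the housing's blue port, about 35 mm clear of its front face, and stand the brass plug, wide end down, squarely behind the cover, about 35 mm clear of its back edge. Slide the yellow job tag, hole end first, centred and straight under the roller of the clip's sprung arm so that it lies flat on the red base and is held there, with the hole end at least 20 mm beyond the middle of the roller. Leave the dial gauge where it is, let go of everything, and leave it all standing still.

Things in the scene. Friction and masses are not known exactly. Their poses are not given: they have to be found in the camera images.
- mat: Thin dark-blue layout mat, 270 (x) x 440 (y) mm, a mere skin: parts put on it rest at bench height, z = 0. Origin at its centre, which is exactly midway between the centres of housing and cover. These stand 300 mm apart along its y axis; which is left and which right varies. Fixed.
- housing: Pump housing, grey block with bright top and two dark bores, 80 (x) x 100 (y) x 55 mm high, fixed. Origin at the centre of its underside. Its front face (x = -40 mm, roughly towards the robot) has a blue port cover, 28 mm across, 6 mm proud; a blue mark on top is at the same edge. Pinion's place: x = -98, y = 0 mm in this frame (35 mm from the flat face to the gear), 15 mm each way.
- cover: Pump end cover, pale plate, 70 (x) x 100 (y) x 25 mm high, three dark bores in a row along y, fixed. Origin at the centre of its underside; its +x edge (x = +35 mm) is the back, away from the robot. Plug's place: x = +86, y = 0 mm in this frame (35 mm gap), 15 mm each way.
- clip: Tag clip: red base 130 (x) x 60 (y) x 6 mm, fixed, origin at the centre of its underside, +x away from the robot. A sprung arm hinged between posts at x = +55 mm carries a black roller (diameter 20, 40 long, axis along y at x = -5 mm), 3 mm above the base at rest. A tag slid along the base in +x lifts it with a few N; it then presses with about 2 N. All below 30 mm.
- tag: Job tag, loose, 60 g: yellow plate 80 (x) x 36 (y) x 5 mm, dark hole mark at its +x end; black grip block 24 (x) x 10 (y) mm at x = -27 mm, top 33 mm up; grip it across y. Origin at the centre of the underside. Ends with x along the clip's +x, origin at about x = -10 mm (-25 to +9), y = 0 (12 mm) in the clip's frame; the block meets the roller at about x = 0.
- flange: Dark steel flange ring, 58 mm outside, 22 mm hole, 14 mm thick, lying flat. Origin at the centre of its underside. About 240 g, loose.
- sleeve: Bright steel bearing sleeve, a tube 40 mm outside, 26 mm inside, 34 mm high, standing. Origin at the centre of its underside. About 160 g, loose.
- pinion: Bright steel pinion: a toothed gear 47 mm across and 20 mm high at the foot, and a round shaft 18 mm in diameter above it up to 56 mm height. Origin at the centre of its underside. About 280 g, loose, stands shaft up.
- plug: Brass plug: round, 32 mm across up to 26 mm height, then 22 mm across up to 40 mm. Origin at the centre of its underside. About 150 g, loose, stands wide end down.
- gauge: Dial gauge lying flat: black disc 56 mm across, 18 mm high, white dial with red hand, short stem on one side. Origin at the centre of its underside. Loose, not to be disturbed.
Mind the look-alikes: they are no part of the job. Leave any purple look-alike of the pinion alone.

How it is judged (in metres and radians):
At the end, for the whole second after the job is handed in: Flange flat, within 15 mm of midway; sleeve upright on it within 8 mm; pinion and plug upright, within 15 mm each way of their spots; tag flat on the clip base, pressed by the roller, hole end 20 mm past its axis, within 12 mm of the middle, 0.2 rad of straight; all at rest (horizontal distance between flange and mat below 0.015 m and height (world z) of each of flange, pinion, plug below 0.004 m and angle between each of flange, sleeve, pinion, plug, tag's own z axis and vertical below 0.08 rad and horizontal distance between sleeve and flange below 0.008 m and z of sleeve in the frame of flange between 0.01 and 0.018 m and x of pinion in the frame of housing between -0.113 and -0.083 m and y of pinion in the frame of housing between -0.015 and 0.015 m and x of plug in the frame of cover between 0.071 and 0.101 m and y of plug in the frame of cover between -0.015 and 0.015 m and x of tag in the frame of clip between -0.025 and 0.009 m and y of tag in the frame of clip between -0.012 and 0.012 m and z of tag in the frame of clip between 0.002 and 0.01 m and angle between the x axis of tag and the x axis of clip, either way round below 0.2 rad and contact force between tag and clip above 1.2 N and linear speed of each of flange, sleeve, pinion, plug, tag below 0.02 m/s); the robot touches nothing.
It fails at once if the dial gauge is shifted by more than 15 mm (distance of gauge from where it was at the start of the episode above 0.015 m).
It also fails if it takes over 144 s, if anything falls off the work surface, if the arm or the gripper's body presses on something with over 40 N, if the wrist force passes 120 N, or if a joint passes its speed limit or range.

## Robot

A 7-joint arm with a two-finger parallel gripper is mounted at the origin on the work surface. World frame = base frame: x ahead of the robot, y to its left, z up, the work surface at z = 0. Lengths are in mm, angles in rad, forces in N, time in s.
With the tool pointing down it reaches from about 400 to 850 mm from the base axis. Payload 4.5 kg.
Tool frame: the origin (TCP) lies between the finger pads; the fingertips stand 8 mm ahead of it and the grasp point (between the pads) lies 11 mm behind it; z points along the fingers, y is the direction in which the jaws open and shut (so a half turn about z gives the same grasp; the last joint's range is limited). The gripper opens to 88 mm and grips with 3 to 60 N. Pads are 18 mm wide; open, the fingers measure 123 mm over their backs; the gripper's body (75 mm by 187 mm) begins 45 mm behind the grasp point.
Start: joints at [-1.131, 0.689, -0.195, 1.565, 0.157, 0.902, -0.215], TCP at [246.704, 574.273, 246.743] pointing down, gripper open.
Joint ranges: [-3.01, 3.01], [-0.46, 2.08], [-1.47, 1.51], [0.13, 2.56], [-1, 4.14], [0.04, 2.09], [-2.66, 2.66]. Speed limits (rad/s): [2.57, 2.57, 3.14, 3.14, 3.14, 3.14, 3.14].

## Interface

Orientations are given as a rotation vector (axis times angle).
In Python, from plant import arm, eyes, job, masks_of gives the robot as it stands.
- The arm moves only by the shell command python3 -m pendant 'ROWS' [OPENING]. ROWS is JSON, a list of rows, each an object of numbers: "dx", "dy", "dz": the shift along the tool's x, y, z in units of 40 mm (1.0 is 40 mm); "wx", "wy", "wz": the turn, a rotation vector about the tool's x, y, z in units of 5 degrees (1.0 is 5 degrees). A call has 1 to 20 rows; each row shifts and turns the commanded pose from where the row before left it, along the tool's axes as they then stand; what a row does not reach is not made up. A row lasts 1/12 s, in which the tool goes at most 41.7 mm and 7.16 degrees, less where a joint would pass 70% of its speed; a pose out of reach is approached as far as the arm can. A call is refused whole if a number of a shift passes 1 or a number of a turn 1, either way. A call with a gripper value outside its range is refused whole. OPENING is the opening in per cent of the stroke, from 0 (shut) to 100 (fully open), set as the call begins (- or left out, the last holds). The fingers move at their own pace and stop on an object; the grip force is fixed at half the most. Time passes only in rows, so rows that do not move let the fingers close. It gives the time, the measured TCP pose, the force and the opening at its end, in the units of the state.
- arm.read_state(): the state, without advancing time (a new reading comes with each control period).
- eyes.camera(name): name is "side" or "top" or "wrist"; returns a dict with "frame" (480x640x3 uint8, blue, green, red), "depth" (480x640 float32, mm along the optical axis (not along the pixel's ray), 0 where there is no reading), "K" (3x3 intrinsics, pixels), "pose" (4x4, takes a point from camera to world coordinates); the wrist camera has in their place "T_tool_cam" (4x4, takes a point from camera to tool coordinates, whose origin is the TCP and whose axes are the flange's). Camera axes: x right, y up, looking along -z (the intrinsics and any distortion apply to the point x, -y, -z); pixel columns grow to the right and rows downward; lengths in mm; the calibration is good to about 2 mm. A picture is of the moment at which its call begins: read the wrist's pose just before it.
- job.close_job(): hands the job in, once; it reports no verdict.
Trained networks look in the newest picture that a camera, given by its name, has taken for a name from the list of things; names that differ only in an ending like _2 or _b are one class to them, and where a whole thing is asked for, a point or a joint stands for the part that bears it (a point fixed in the world has none). Each returns a list of dicts, best first, with "conf" (0 to 1); they miss things now and then, are a little off and sometimes report something else, mostly with a low value. They report only what shows in the picture. A call takes as long as a camera call. They do not tell look-alikes from the thing itself.
- masks_of(camera, query): "pixels" (480x640 bool, what is visible of it) and "at" ([column, row] in pixels, amid what is visible of it).
The state is a dict: "time": time; "joint_positions": joint angles; "joint_velocities": joint speeds; "effort": joint torques, N m; "ee_pos": TCP position; "tool_rot": TCP orientation; "wrist_force": force on the tool from outside, world axes, zero at the start; "moment": the same for the moment, N m; "grip_width": finger opening in mm.
Only numpy, scipy, OpenCV 4.12 (cv2) and the standard library are available. Lean on these libraries where they do the work, as an engineer would, in place of code of your own. Each camera call takes 0.05 s, during which the arm holds its last target. There are 200 camera calls.

## Working session

There is one attempt and no reset: what is moved stays moved. The work goes in short steps, Python scripts to look and compute and a shell command to move; the robot and the scene stay as the last step left them, time stands still between calls to the robot, and variables do not carry over. Pictures are saved under pics/ and viewed, on a budget of 14 in all, crops included, one or two more only if the job needs it, and the job is handed in when it is done.

```bash
ls; mkdir -p pics; cat > h.py <<'E'
import numpy as np,cv2
from scipy.spatial.transform import Rotation as R
from plant import arm,eyes,job,masks_of
def pts(c,pose=None):
    d=c["depth"];K=c["K"];v,u=np.mgrid[:480,:640]
    z=d; x=(u-K[0,2])/K[0,0]*z; y=(v-K[1,2])/K[1,1]*z
    P=np.stack([x,-y,-z],-1); T=c["pose"] if pose is None else pose
    W=P@T[:3,:3].T+T[:3,3]; W[d<=0]=np.nan
    return W
def cam(n):
    s=arm.read_state(); c=eyes.camera(n)
    if n=="wrist":
        T=np.eye(4);T[:3,:3]=R.from_rotvec(s["tool_rot"]).as_matrix();T[:3,3]=s["ee_pos"]
        c["pose"]=T@c["T_tool_cam"]
    return c,pts(c)
E
python3 - <<'E'
from h import *
s=arm.read_state();print(s["time"],s["ee_pos"],s["tool_rot"],R.from_rotvec(s["tool_rot"]).as_matrix().round(3),s["grip_width"])
for n in("top","side"):
    c,W=cam(n);cv2.imwrite(f"pics/{n}0.png",c["frame"]);np.savez(f"{n}0.npz",W=W,f=c["frame"])
    print(n,[k for k in c],c["pose"].round(2).tolist())
    for q in "mat housing cover clip tag flange sleeve pinion plug gauge".split():
        for m in masks_of(n,q):
            p=W[m["pixels"]];p=p[~np.isnan(p[:,0])]
            print(q,round(m["conf"],2),np.round(m["at"]),m["pixels"].sum(),np.nanmedian(p,0).round() if len(p) else None, np.percentile(p[:,2],95).round() if len(p) else None)
E
```

```text
pics
0.0 [246.50892541 573.63659168 245.89250733] [-6.32855769e-01 -3.07693580e+00  2.94459442e-03] [[-0.919  0.395 -0.001]
 [ 0.395  0.919 -0.002]
 [-0.    -0.002 -1.   ]] 88.45868097760842
top ['frame', 'depth', 'K', 'pose'] [[-0.02, 0.99, -0.15, 338.3], [-1.0, -0.02, 0.0, -32.74], [0.0, 0.15, 0.99, 1425.09], [0.0, 0.0, 0.0, 1.0]]
mat 0.55 [286. 228.] 16752 [548.  27.   2.] 7.0
housing 0.59 [352. 228.] 1577 [ 541. -130.   55.] 60.0
cover 0.88 [230. 226.] 1270 [556. 167.  26.] 31.0
cover 0.66 [166. 280.] 472 [421. 321.  19.] 24.0
clip 0.93 [161. 212.] 1344 [591. 332.   8.] 29.0
tag 0.86 [425. 198.] 472 [ 615. -312.    6.] 33.0
flange 0.76 [295. 268.] 407 [445.  -2.  15.] 20.0
sleeve 0.53 [308. 170.] 163 [682. -22.  33.] 39.0
pinion 0.83 [428. 234.] 316 [ 517. -311.   21.] 57.0
pinion 0.7 [466. 224.] 280 [ 555. -406.   22.] 58.0
gauge 0.97 [168. 282.] 493 [421. 322.  19.] 24.0
side ['frame', 'depth', 'K', 'pose'] [[0.82, 0.32, -0.48, 40.24], [-0.58, 0.47, -0.67, -770.99], [0.01, 0.82, 0.57, 671.65], [0.0, 0.0, 0.0, 1.0]]
mat 0.86 [306. 249.] 9795 [519.  -4.   1.] 3.0
housing 0.82 [343. 272.] 2078 [ 531. -153.   48.] 57.0
cover 0.95 [273. 214.] 845 [551. 154.  25.] 27.0
clip 0.57 [258. 185.] 726 [592. 326.   7.] 28.0
tag 0.66 [426. 315.] 552 [ 607. -318.    5.] 32.0
flange 0.78 [270. 266.] 420 [445.  -6.  13.] 16.0
sleeve 0.74 [359. 230.] 297 [680. -28.  24.] 35.0
pinion 0.97 [394. 335.] 613 [ 513. -320.   20.] 56.0
pinion 0.58 [442. 354.] 620 [ 555. -411.   20.] 56.0
plug 0.55 [355. 362.] 329 [ 411. -339.   25.] 37.0
gauge 0.73 [202. 201.] 300 [419. 312.  18.] 21.0
gauge 0.37 [258. 184.] 653 [593. 325.   8.] 27.0
```

```bash
python3 - <<'E'
import cv2
a=cv2.imread("pics/top0.png");b=a[150:320,130:490]
cv2.imwrite("pics/top0c.png",cv2.resize(b,None,fx=2.2,fy=2.2,interpolation=3))
E
```

```text
(no output)
```

View pics/top0c.png

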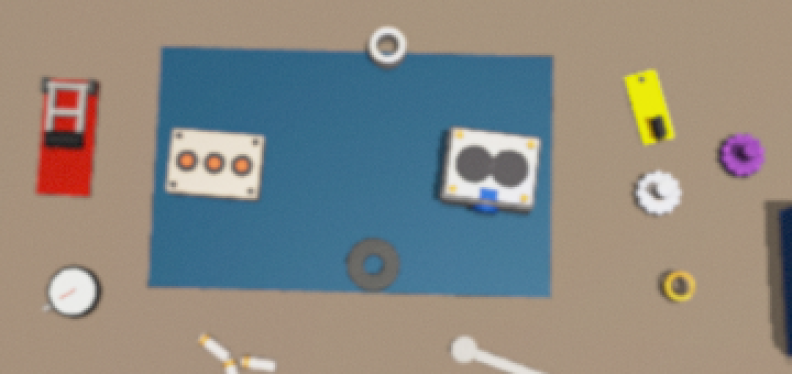

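View pics/side0.png

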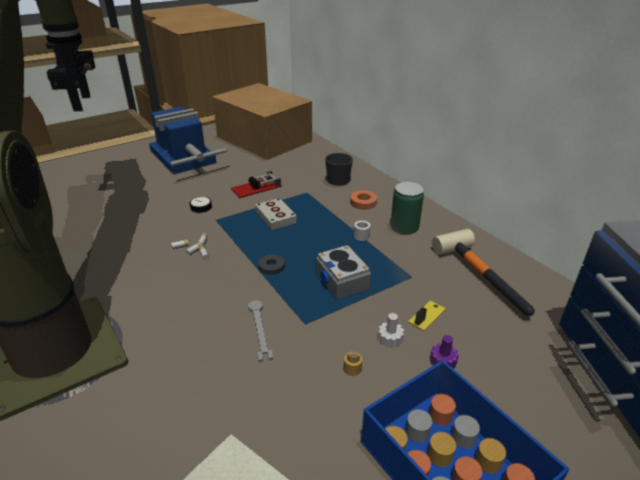

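The top view shows the cover at left and the housing at right, with its blue port facing the robot. The flange is at the front of the mat (crop 373,264) and the sleeve at its back (387,46). The tag, bright pinion and plug are at right (650,105; 658,192; 678,286), and the purple pinion is at (742,155). The clip and gauge are at far left. The side view agrees, and the plug seems to stand at (353,362). Next I'll move to a wrist survey pose.

```bash
python3 -m pendant '[{"wz":-0.93,"dz":-0.75},{"wz":-0.93,"dz":-0.75},{"wz":-0.93,"dz":-0.75},{"wz":-0.93,"dz":-0.75},{"wz":-0.93,"dz":-0.75},{"dx":-0.33,"dy":-0.95},{"dx":-0.33,"dy":-0.95},{"dx":-0.33,"dy":-0.95},{"dx":-0.33,"dy":-0.95},{"dx":-0.33,"dy":-0.95},{"dx":-0.33,"dy":-0.95},{"dx":-0.33,"dy":-0.95},{"dx":-0.33,"dy":-0.95},{"dx":-0.33,"dy":-0.95},{"dx":-0.33,"dy":-0.95},{"dx":-0.33,"dy":-0.95},{"dx":-0.33,"dy":-0.95},{"dx":-0.33,"dy":-0.95},{"dx":-0.33,"dy":-0.95},{"dx":-0.33,"dy":-0.95}]' 100
cat >> h.py <<'E'
def st():
    s=arm.read_state();M=R.from_rotvec(s["tool_rot"]).as_matrix()
    return s,M
def rel(x,y,z,yaw=None):
    """units still to go to a TCP target (yaw = world angle in deg of tool y axis)"""
    s,M=st();d=np.array([x,y,z])-s["ee_pos"]
    t=np.degrees(np.arctan2(M[1,1],M[0,1]))
    print("t",round(s["time"],2),"pos",s["ee_pos"].round(1),"yawY",round(t,2),"tilt",np.degrees(np.arccos(-M[2,2])).round(2),"F",s["wrist_force"].round(1),"w",round(s["grip_width"],1))
    if yaw is not None:
        a=(yaw-t+90)%180-90; print("turn wz units",round(-a/5,2))
        M=R.from_euler('z',a,degrees=True).as_matrix()@M
    print("then shift in tool units",(M.T@d/40).round(3))
E
python3 - <<'E'
from h import *
rel(450,0,400,90);print(arm.read_state()["joint_positions"].round(2))
c,W=cam("wrist");print(c["T_tool_cam"].round(2).tolist(),c["K"].round())
cv2.imwrite("pics/w1.png",c["frame"]);np.savez("w1.npz",W=W,f=c["frame"])
E
```

```text
t 1.1 pos [246.7 574.3 246.7] yawY 66.75 tilt 0.0 F [-0.5  0.8 -1.1] w 88.4
turn wz units -4.65
then shift in tool units [ -5.082 -14.356  -3.832]
[-1.13  0.69 -0.19  1.57  0.16  0.9  -0.22]
[[0.0, 0.95, 0.31, 80.56], [1.0, -0.0, 0.0, -0.43], [0.0, 0.31, -0.95, -138.52], [0.0, 0.0, 0.0, 1.0]] [[358.   0. 317.]
 [  0. 358. 240.]
 [  0.   0.   1.]]validation failed for argument at $[0]...
```

View pics/w1.png

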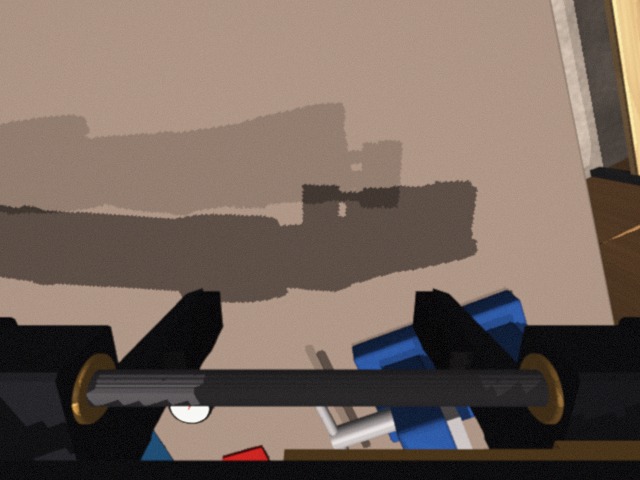

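```bash
python3 -m pendant '[{"dx":0,"dy":0,"dz":-0.75,"wx":0,"wy":0,"wz":-0.93},{"dx":0,"dy":0,"dz":-0.75,"wx":0,"wy":0,"wz":-0.93}]' 100; python3 -m pendant '[{"dx":0.0,"dz":-0.75,"wz":-0.93}]'; python3 -m pendant --help | head -30
```

```text
time: 1.32
ee_pos: [246.3, 573.0, 305.7]
tool_rot: [-0.375, -3.118, 0.008]
wrist_force: [0.0, 1.0, 0.1]
grip_width: 88.1validation failed for argument at $[0]...
invalid input: not JSON, or not a number
```

```bash
python3 -m pendant '[{"dx":0,"dy":0,"dz":-0.75,"wx":0,"wy":0,"wz":-0.93},{"dx":0,"dy":0,"dz":-0.75,"wx":0,"wy":0,"wz":-0.93},{"dx":0,"dy":0,"dz":-0.75,"wx":0,"wy":0,"wz":-0.93},{"dx":-0.5,"dy":-0.85,"dz":0,"wx":0,"wy":0,"wz":0},{"dx":-0.5,"dy":-0.85,"dz":0,"wx":0,"wy":0,"wz":0},{"dx":-0.5,"dy":-0.85,"dz":0,"wx":0,"wy":0,"wz":0},{"dx":-0.5,"dy":-0.85,"dz":0,"wx":0,"wy":0,"wz":0},{"dx":-0.5,"dy":-0.85,"dz":0,"wx":0,"wy":0,"wz":0},{"dx":-0.5,"dy":-0.85,"dz":0,"wx":0,"wy":0,"wz":0},{"dx":-0.5,"dy":-0.85,"dz":0,"wx":0,"wy":0,"wz":0},{"dx":-0.5,"dy":-0.85,"dz":0,"wx":0,"wy":0,"wz":0},{"dx":-0.5,"dy":-0.85,"dz":0,"wx":0,"wy":0,"wz":0},{"dx":-0.5,"dy":-0.85,"dz":0,"wx":0,"wy":0,"wz":0},{"dx":-0.5,"dy":-0.85,"dz":0,"wx":0,"wy":0,"wz":0},{"dx":-0.5,"dy":-0.85,"dz":0,"wx":0,"wy":0,"wz":0},{"dx":-0.5,"dy":-0.85,"dz":0,"wx":0,"wy":0,"wz":0},{"dx":-0.5,"dy":-0.85,"dz":0,"wx":0,"wy":0,"wz":0},{"dx":-0.5,"dy":-0.85,"dz":0,"wx":0,"wy":0,"wz":0},{"dx":-0.5,"dy":-0.85,"dz":0,"wx":0,"wy":0,"wz":0},{"dx":0,"dy":0,"dz":0,"wx":0,"wy":0,"wz":0}]' 100
python3 - <<'E'
from h import *
rel(600,0,400,90);print(arm.read_state()["joint_positions"].round(2))
c,W=cam("wrist")
cv2.imwrite("pics/w2.png",c["frame"]);np.savez("w2.npz",W=W,f=c["frame"])
for q in "mat housing cover clip tag flange sleeve pinion plug gauge".split():
    for m in masks_of("wrist",q):
        p=W[m["pixels"]];p=p[~np.isnan(p[:,0])]
        print(q,round(m["conf"],2),np.round(m["at"]),m["pixels"].sum(),np.nanmedian(p,0).round() if len(p) else None, np.percentile(p[:,2],95).round() if len(p) else None)
E
```

```text
time: 2.98
ee_pos: [569.8, 20.2, 396.0]
tool_rot: [0.021, 3.14, -0.01]
wrist_force: [0.7, -1.2, -0.1]
grip_width: 88.3
t 2.98 pos [569.8  20.2 396. ] yawY 89.23 tilt 0.38 F [ 0.7 -1.2 -0.1] w 88.3
turn wz units -0.15
then shift in tool units [-0.755 -0.505 -0.095]
[ 0.02  0.47 -0.23  1.51  0.12  1.18  1.33]
mat 0.84 [325. 147.] 45478 [525.  29.   2.] 3.0
housing 0.68 [211. 165.] 4772 [ 542. -124.   56.] 58.0
cover 0.9 [423. 174.] 3776 [557. 166.  26.] 27.0
cover 0.49 [55. 71.] 638 [ 419. -322.   26.] 37.0
clip 0.87 [532. 192.] 3873 [589. 330.   7.] 28.0
tag 0.75 [102. 212.] 1298 [ 614. -311.    6.] 34.0
tag 0.64 [528. 196.] 3823 [589. 331.   7.] 28.0
tag 0.18 [325. 148.] 46381 [525.  29.   2.] 3.0
flange 0.94 [292.  91.] 1285 [446.  -3.  14.] 16.0
sleeve 0.83 [293. 260.] 613 [685. -22.  32.] 36.0
pinion 0.93 [ 83. 151.] 1218 [ 518. -308.   21.] 57.0
pinion 0.59 [ 24. 182.] 1191 [ 558. -402.   21.] 56.0
plug 0.91 [54. 70.] 718 [ 419. -322.   26.] 37.0
gauge 0.92 [548.  67.] 1917 [422. 318.  19.] 21.0
```

View pics/w2.png

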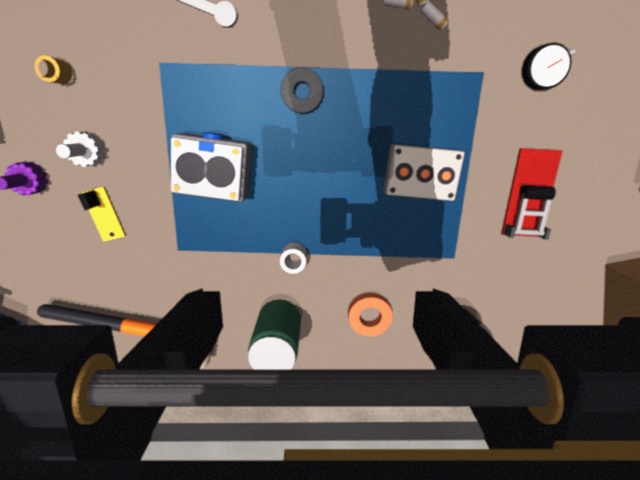

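The wrist view has everything: plug (50,68), bright pinion (78,150), tag (102,213), housing (208,167), cover (425,172), flange (302,90), sleeve (293,258), clip (533,195), gauge (547,66). Next I'll fit positions, using colour to check the tag.

```bash
cat > fit.py <<'E'
from h import *
from scipy.optimize import least_squares
def slab(W,c,r,z0,z1):
    m=(np.hypot(W[...,0]-c[0],W[...,1]-c[1])<r)&(W[...,2]>z0)&(W[...,2]<z1);return W[m]
def rect(P):
    (c,s,a)=cv2.minAreaRect(P[:,:2].astype(np.float32));return np.round(c,1),np.round(s,1),round(a,1)
def ring(P,rad):
    # centre by convex hull circle fit
    h=cv2.convexHull(P[:,:2].astype(np.float32))[:,0]
    c0=P[:,:2].mean(0)
    f=least_squares(lambda p:np.hypot(*(P[:,:2]-p[:2]).T).clip(rad)-rad,c0)  # containment
    (e,er)=cv2.minEnclosingCircle(h)
    return "mean",c0.round(1),"encl",np.round(e,1),round(er,1),"n",len(P)
E
python3 - <<'E'
from fit import *
for n in ("w2","top0"):
    D=np.load(n+".npz");W=D["W"];f=D["f"]
    print(n,"bench z",np.nanmedian(slab(W,(550,20),60,-10,10)[:,2]))
    print("housing",rect(slab(W,(540,-130),75,50,62)))
    print("cover",rect(slab(W,(557,166),68,20,31)))
    hsv=cv2.cvtColor(f,cv2.COLOR_BGR2HSV)
    mat=(hsv[...,0]>90)&(hsv[...,0]<115)&(hsv[...,1]>120)&(np.abs(W[...,2])<8)&(np.hypot(W[...,0]-550,W[...,1]-20)<290)
    print("mat",rect(W[mat]))
    y=(hsv[...,0]>24)&(hsv[...,0]<36)&(hsv[...,1]>140)&(hsv[...,2]>100)&(np.hypot(W[...,0]-615,W[...,1]+311)<70)
    print("tag",rect(W[y]),"block",W[y][:,2].mean(),slab(W,(605,-315),50,25,38).mean(0))
    r=((hsv[...,0]<6)|(hsv[...,0]>174))&(hsv[...,1]>140)&(np.hypot(W[...,0]-588,W[...,1]-331)<85)
    print("clip",rect(W[r]))
    for q,c,rr,z0,z1,rad in [("flange",(446,-3),40,9,20,29),("sleeve",(682,-22),30,29,42,20),("pin shaft",(517,-309),35,49,62,9),("pin gear",(517,-309),35,15,25,23.5),("plugtop",(415,-325),30,35,45,11),("plugwide",(415,-325),30,21,31,16)]:
        print(q,*ring(slab(W,c,rr,z0,z1),rad))
E
```

```text
w2 bench z 1.5928596757445348
housing (array([ 546.1, -131.4]), array([92.1, 72.2]), 81.6)
cover (array([558.9, 167.8]), array([100.3,  70.3]), 84.1)
mat (array([551.8,  18.8]), array([438.7, 268.2]), 87.6)
tag (array([ 617.1, -310.9]), array([80.3, 36.5]), 11.0) block 5.966118361179379 [ 590.78865509 -316.37227986   32.20785276]
clip (array([593.2, 335.5]), array([ 65.1, 129.8]), 85.9)
flange mean [446.5  -3. ] encl [446.9  -3.1] 28.9 n 1318
sleeve mean [685.1 -21.7] encl [685.9 -22. ] 19.9 n 333
pin shaft mean [ 519.3 -313.4] encl [ 519.1 -315.3] 10.3 n 191
pin gear mean [ 518.8 -310.1] encl [ 519.8 -314.8] 24.1 n 679
plugtop mean [ 419.6 -324.2] encl [ 418.  -330.3] 10.7 n 59
plugwide mean [ 418.1 -328.7] encl [ 418.  -332.2] 16.9 n 362
top0 bench z 1.742406746993538
housing (array([ 545.3, -129.8]), array([95.8, 75.2]), 81.2)
cover (array([557.8, 168.5]), array([100.9,  70.3]), 83.8)
mat (array([551.9,  20.1]), array([435.7, 266.1]), 87.7)
tag (array([ 617.1, -311.3]), array([81.7, 37.5]), 14.2) block 6.703983562668272 [ 590.53774231 -316.82508543   32.45742556]
clip (array([586.6, 334.6]), array([ 61.2, 117.2]), 86.6)
flange mean [446.1  -3.2] encl [452.8  -1.4] 35.7 n 369
sleeve mean [684.5 -22. ] encl [685.1 -22.2] 20.7 n 123
pin shaft mean [ 518.5 -314.4] encl [ 519.3 -314.9] 9.3 n 47
pin gear mean [ 517.6 -313.4] encl [ 518.2 -315.5] 24.0 n 186
plugtop mean [ 415.4 -324.9] encl [ 416.  -329.1] 10.7 n 5
plugwide mean [ 415.9 -330.4] encl [ 416.5 -331.6] 15.9 n 81
```

```bash
python3 -m pendant '[{"dx":0.34,"dy":-0.065,"dz":0.8,"wx":0,"wy":0,"wz":-0.15},{"dx":0.34,"dy":-0.065,"dz":0.8,"wx":0,"wy":0,"wz":0},{"dx":0.34,"dy":-0.065,"dz":0.8,"wx":0,"wy":0,"wz":0},{"dx":0.34,"dy":-0.065,"dz":0.8,"wx":0,"wy":0,"wz":0},{"dx":0.34,"dy":-0.065,"dz":0.8,"wx":0,"wy":0,"wz":0},{"dx":0.34,"dy":-0.065,"dz":0.8,"wx":0,"wy":0,"wz":0},{"dx":0.34,"dy":-0.065,"dz":0.8,"wx":0,"wy":0,"wz":0},{"dx":0.34,"dy":-0.065,"dz":0.8,"wx":0,"wy":0,"wz":0},{"dx":0.34,"dy":-0.065,"dz":0.8,"wx":0,"wy":0,"wz":0},{"dx":0,"dy":0,"dz":0.6,"wx":0,"wy":0,"wz":0},{"dx":0,"dy":0,"dz":0,"wx":0,"wy":0,"wz":0},{"dx":0,"dy":0,"dz":0,"wx":0,"wy":0,"wz":0}]' 100
python3 - <<'E'
from h import *
rel(446.7,-3.1,10,90);rel(446.7,-3.1,10,90)
D=np.load("w2.npz")["W"];m=(D[...,2]>60)&(D[...,0]<900)&(D[...,2]<200)&(abs(D[...,1])<200);P=D[m];P=P[P[:,0]>600];print(P.min(0),P.max(0))
E
```

```text
time: 4.53
ee_pos: [444.6, 5.8, 84.3]
tool_rot: [0.022, -3.14, 0.0]
wrist_force: [1.1, -0.8, -0.6]
grip_width: 88.1
t 4.53 pos [444.6   5.8  84.3] yawY 90.8 tilt 0.08 F [ 1.1 -0.8 -0.6] w 88.1
turn wz units 0.16
then shift in tool units [-0.055 -0.223  1.857]
t 4.53 pos [444.6   5.8  84.3] yawY 90.8 tilt 0.08 F [ 1.1 -0.8 -0.6] w 88.1
turn wz units 0.16
then shift in tool units [-0.055 -0.223  1.857]
[762.87066374 -84.37908307  60.01319873] [820.0297224  -14.58823291 113.78843203]
```

```bash
python3 -m pendant '[{"dx":-0.05,"dy":-0.22,"dz":0.6,"wx":0,"wy":0,"wz":0.08},{"dx":0,"dy":0,"dz":0.6,"wx":0,"wy":0,"wz":0},{"dx":0,"dy":0,"dz":0.4,"wx":0,"wy":0,"wz":0},{"dx":0,"dy":0,"dz":0,"wx":0,"wy":0,"wz":0},{"dx":0,"dy":0,"dz":0,"wx":0,"wy":0,"wz":0}]' 100
python3 - <<'E'
from h import *
rel(446.7,-3.1,10,90)
E
```

```text
time: 4.95
ee_pos: [451.8, -4.0, 37.6]
tool_rot: [0.01, -3.139, 0.003]
wrist_force: [0.2, -0.1, 1.2]
grip_width: 87.9
t 4.95 pos [451.8  -4.   37.6] yawY 90.37 tilt 0.17 F [ 0.2 -0.1  1.2] w 87.9
turn wz units 0.07
then shift in tool units [0.125 0.024 0.689]
```

```bash
python3 -m pendant '[{"dx":0,"dy":0,"dz":0,"wx":0,"wy":0,"wz":0},{"dx":0,"dy":0,"dz":0,"wx":0,"wy":0,"wz":0},{"dx":0,"dy":0,"dz":0,"wx":0,"wy":0,"wz":0}]'
python3 - <<'E'
from h import *
rel(446.7,-3.1,10,90)
E
```

```text
time: 5.2
ee_pos: [450.7, -4.1, 37.3]
tool_rot: [0.009, -3.138, 0.003]
wrist_force: [-0.3, 1.6, -0.4]
grip_width: 88.2
t 5.2 pos [450.7  -4.1  37.3] yawY 90.33 tilt 0.24 F [-0.3  1.6 -0.4] w 88.2
turn wz units 0.07
then shift in tool units [0.099 0.025 0.682]
```

```bash
python3 -m pendant '[{"dx":0.05,"dy":0.02,"dz":0.22,"wx":0,"wy":0,"wz":0},{"dx":0.05,"dy":0,"dz":0.22,"wx":0,"wy":0,"wz":0},{"dx":0,"dy":0,"dz":0.22,"wx":0,"wy":0,"wz":0},{"dx":0,"dy":0,"dz":0,"wx":0,"wy":0,"wz":0},{"dx":0,"dy":0,"dz":0,"wx":0,"wy":0,"wz":0}]' 100
python3 - <<'E'
from h import *
rel(446.7,-3.1,10,90)
E
```

```text
time: 5.62
ee_pos: [449.6, -4.4, 24.0]
tool_rot: [0.01, -3.133, 0.007]
wrist_force: [0.3, -0.3, -0.4]
grip_width: 87.9
t 5.62 pos [449.6  -4.4  24. ] yawY 90.38 tilt 0.57 F [ 0.3 -0.3 -0.4] w 87.9
turn wz units 0.08
then shift in tool units [0.069 0.034 0.35 ]
```

```bash
python3 -m pendant '[{"dx":0.05,"dy":0.03,"dz":0.2,"wx":0,"wy":0,"wz":0},{"dx":0,"dy":0,"dz":0,"wx":0,"wy":0,"wz":0},{"dx":0,"dy":0,"dz":0,"wx":0,"wy":0,"wz":0}]' 100
python3 - <<'E'
from h import *
rel(446.7,-3.1,10,90);s=arm.read_state();print(s["joint_positions"].round(3),s["joint_velocities"].round(3),s["effort"].round(1))
E
```

```text
time: 5.87
ee_pos: [448.1, -3.9, 19.7]
tool_rot: [0.01, -3.129, 0.007]
wrist_force: [0.1, -0.3, 0.1]
grip_width: 88.3
t 5.87 pos [448.1  -3.9  19.7] yawY 90.38 tilt 0.77 F [ 0.1 -0.3  0.1] w 88.3
turn wz units 0.08
then shift in tool units [0.031 0.022 0.244]
[-0.052  0.93  -0.072  2.216  1.41   0.062  0.072] [-0.003 -0.003  0.008 -0.001 -0.016 -0.003  0.003] [  0.1 -46.8   0.6   0.2   0.3   0.1  -0.3]
```

```bash
python3 -m pendant '[{"dx":0.03,"dy":0.02,"dz":0.2,"wx":0,"wy":0,"wz":0},{"dx":0.03,"dy":0,"dz":0.2,"wx":0,"wy":0,"wz":0},{"dx":0,"dy":0,"dz":0,"wx":0,"wy":0,"wz":0},{"dx":0,"dy":0,"dz":0,"wx":0,"wy":0,"wz":0}]' 100
python3 - <<'E'
from h import *
rel(446.7,-3.1,10,90);s=arm.read_state();print(s["joint_positions"].round(3))
E
```

```text
time: 6.2
ee_pos: [446.5, -4.0, 8.6]
tool_rot: [0.008, -3.13, 0.008]
wrist_force: [-0.2, -1.2, 14.8]
grip_width: 88.0
t 6.2 pos [446.5  -4.    8.6] yawY 90.31 tilt 0.69 F [-0.2 -1.2 14.8] w 88.0
turn wz units 0.06
then shift in tool units [-0.005  0.023 -0.035]
[ 0.019  0.957 -0.187  2.217  1.647  0.157 -0.163]
```

```bash
python3 -m pendant '[{"dx":0,"dy":0.02,"dz":-0.06,"wx":0,"wy":0,"wz":0},{"dx":0,"dy":0,"dz":0,"wx":0,"wy":0,"wz":0}]' 100
python3 -m pendant '[{"dx":0,"dy":0,"dz":0,"wx":0,"wy":0,"wz":0},{"dx":0,"dy":0,"dz":0,"wx":0,"wy":0,"wz":0},{"dx":0,"dy":0,"dz":0,"wx":0,"wy":0,"wz":0},{"dx":0,"dy":0,"dz":0,"wx":0,"wy":0,"wz":0},{"dx":0,"dy":0,"dz":0,"wx":0,"wy":0,"wz":0},{"dx":0,"dy":0,"dz":0,"wx":0,"wy":0,"wz":0},{"dx":0,"dy":0,"dz":0,"wx":0,"wy":0,"wz":0},{"dx":0,"dy":0,"dz":0,"wx":0,"wy":0,"wz":0}]' 40
```

```text
time: 6.37
ee_pos: [446.3, -3.0, 10.2]
tool_rot: [0.009, -3.129, 0.009]
wrist_force: [-0.4, -0.2, -0.1]
grip_width: 88.1
time: 7.03
ee_pos: [446.0, -3.0, 9.4]
tool_rot: [0.01, -3.129, 0.009]
wrist_force: [-0.1, 0.1, -2.2]
grip_width: 57.1
```

```bash
python3 -m pendant '[{"dx":0,"dy":0,"dz":-0.4,"wx":0,"wy":0,"wz":0},{"dx":0,"dy":0,"dz":-0.4,"wx":0,"wy":0,"wz":0},{"dx":-0.44,"dy":0.09,"dz":0,"wx":0,"wy":0,"wz":0},{"dx":-0.44,"dy":0.09,"dz":0,"wx":0,"wy":0,"wz":0},{"dx":-0.44,"dy":0.09,"dz":0,"wx":0,"wy":0,"wz":0},{"dx":-0.44,"dy":0.09,"dz":0,"wx":0,"wy":0,"wz":0},{"dx":-0.44,"dy":0.09,"dz":0,"wx":0,"wy":0,"wz":0},{"dx":-0.44,"dy":0.09,"dz":0,"wx":0,"wy":0,"wz":0},{"dx":0,"dy":0,"dz":0,"wx":0,"wy":0,"wz":0},{"dx":0,"dy":0,"dz":0,"wx":0,"wy":0,"wz":0},{"dx":0,"dy":0,"dz":0,"wx":0,"wy":0,"wz":0}]'
python3 - <<'E'
from h import *
rel(552.4,18.3,10,90)
s,M=st();print(M.round(4))
E
```

```text
time: 7.95
ee_pos: [549.8, 18.1, 29.7]
tool_rot: [0.011, -3.125, 0.014]
wrist_force: [-1.3, 0.2, -1.8]
grip_width: 56.7
t 7.95 pos [549.8  18.1  29.7] yawY 90.39 tilt 1.1 F [-1.3  0.2 -1.8] w 56.7
turn wz units 0.08
then shift in tool units [-0.074  0.01   0.49 ]
[[-0.9998 -0.0068 -0.0168]
 [-0.0067  0.9999 -0.0092]
 [ 0.0169 -0.009  -0.9998]]
```

```bash
cat >> h.py <<'E'
_rel=rel
def rel(*a):
    _rel(*a);s,M=st();g=M.T@[0,0,-1];print("level: wx",round(-np.degrees(g[1])/5,2),"wy",round(np.degrees(g[0])/5,2))
E
python3 -m pendant '[{"dx":-0.07,"dy":0.01,"dz":0.1,"wx":-0.1,"wy":-0.19,"wz":0.08},{"dx":0,"dy":0,"dz":0.18,"wx":0,"wy":0,"wz":0},{"dx":0,"dy":0,"dz":0.17,"wx":0,"wy":0,"wz":0},{"dx":0,"dy":0,"dz":0,"wx":0,"wy":0,"wz":0},{"dx":0,"dy":0,"dz":0,"wx":0,"wy":0,"wz":0}]'
python3 - <<'E'
from h import *
rel(552.4,18.3,10,90)
E
```

```text
time: 8.37
ee_pos: [553.3, 19.0, 11.4]
tool_rot: [-0.0, 3.141, 0.0]
wrist_force: [-0.4, 0.1, -2.4]
grip_width: 57.3
t 8.37 pos [553.3  19.   11.4] yawY 90.01 tilt 0.02 F [-0.4  0.1 -2.4] w 57.3
turn wz units 0.0
then shift in tool units [ 0.023 -0.018  0.036]
level: wx 0.0 wy 0.0
```

```bash
python3 -m pendant '[{"dx":0,"dy":0,"dz":0.04,"wx":0,"wy":0,"wz":0},{"dx":0,"dy":0,"dz":0,"wx":0,"wy":0,"wz":0}]'
python3 -m pendant '[{"dx":0,"dy":0,"dz":0,"wx":0,"wy":0,"wz":0},{"dx":0,"dy":0,"dz":0,"wx":0,"wy":0,"wz":0},{"dx":0,"dy":0,"dz":0,"wx":0,"wy":0,"wz":0},{"dx":0,"dy":0,"dz":0,"wx":0,"wy":0,"wz":0},{"dx":0,"dy":0,"dz":-0.5,"wx":0,"wy":0,"wz":0},{"dx":0,"dy":0,"dz":-0.5,"wx":0,"wy":0,"wz":0},{"dx":0,"dy":0,"dz":-0.5,"wx":0,"wy":0,"wz":0},{"dx":-0.55,"dy":-0.17,"dz":0,"wx":0,"wy":0,"wz":0},{"dx":-0.55,"dy":-0.17,"dz":0,"wx":0,"wy":0,"wz":0},{"dx":-0.55,"dy":-0.17,"dz":0,"wx":0,"wy":0,"wz":0},{"dx":-0.55,"dy":-0.17,"dz":0,"wx":0,"wy":0,"wz":0},{"dx":-0.55,"dy":-0.17,"dz":0,"wx":0,"wy":0,"wz":0},{"dx":-0.55,"dy":-0.17,"dz":0,"wx":0,"wy":0,"wz":0},{"dx":0,"dy":0,"dz":0,"wx":0,"wy":0,"wz":0},{"dx":0,"dy":0,"dz":0,"wx":0,"wy":0,"wz":0},{"dx":0,"dy":0,"dz":0,"wx":0,"wy":0,"wz":0}]' 90
python3 - <<'E'
from fit import *
rel(685.5,-22,14,90)
c,W=cam("wrist")
print("flange",*ring(slab(W,(552,18),40,9,20),29))
E
```

```text
time: 8.53
ee_pos: [554.2, 19.2, 10.4]
tool_rot: [0.0, 3.14, 0.001]
wrist_force: [-0.5, -0.1, -2.8]
grip_width: 57.2
time: 9.87
ee_pos: [685.0, -21.3, 70.5]
tool_rot: [-0.0, 3.141, 0.002]
wrist_force: [-0.6, 0.2, -0.7]
grip_width: 79.2
t 9.87 pos [685.  -21.3  70.5] yawY 90.01 tilt 0.07 F [-0.6  0.2 -0.7] w 79.2
turn wz units 0.0
then shift in tool units [-0.011 -0.018  1.413]
level: wx 0.01 wy 0.01
flange mean [565.4  18.2] encl [555.5  18.5] 28.8 n 6506
```

```bash
python3 -m pendant '[{"dx":-0.01,"dy":-0.02,"dz":0.5,"wx":0,"wy":0,"wz":0},{"dx":0,"dy":0,"dz":0.5,"wx":0,"wy":0,"wz":0},{"dx":0,"dy":0,"dz":0.41,"wx":0,"wy":0,"wz":0},{"dx":0,"dy":0,"dz":0,"wx":0,"wy":0,"wz":0},{"dx":0,"dy":0,"dz":0,"wx":0,"wy":0,"wz":0}]'
python3 -m pendant '[{"dx":0,"dy":0,"dz":0,"wx":0,"wy":0,"wz":0},{"dx":0,"dy":0,"dz":0,"wx":0,"wy":0,"wz":0},{"dx":0,"dy":0,"dz":0,"wx":0,"wy":0,"wz":0},{"dx":0,"dy":0,"dz":0,"wx":0,"wy":0,"wz":0},{"dx":0,"dy":0,"dz":0,"wx":0,"wy":0,"wz":0},{"dx":0,"dy":0,"dz":0,"wx":0,"wy":0,"wz":0},{"dx":0,"dy":0,"dz":0,"wx":0,"wy":0,"wz":0},{"dx":0,"dy":0,"dz":0,"wx":0,"wy":0,"wz":0},{"dx":0,"dy":0,"dz":-0.6,"wx":0,"wy":0,"wz":0},{"dx":0,"dy":0,"dz":-0.6,"wx":0,"wy":0,"wz":0},{"dx":0,"dy":0,"dz":0,"wx":0,"wy":0,"wz":0},{"dx":0,"dy":0,"dz":0,"wx":0,"wy":0,"wz":0}]' 25
python3 - <<'E'
from fit import *
rel(554.5,18.8,28,90)
c,W=cam("wrist")
print("flange",*ring(slab(W,(555,18),35,11,20),29))
E
```

```text
time: 10.33
ee_pos: [685.4, -22.2, 13.5]
tool_rot: [0.001, -3.141, -0.001]
wrist_force: [0.5, 0.3, -0.2]
grip_width: 79.4
time: 11.33
ee_pos: [687.2, -22.6, 63.2]
tool_rot: [0.001, 3.137, 0.001]
wrist_force: [-1.3, 0.3, -1.5]
grip_width: 39.3
t 11.33 pos [687.2 -22.6  63.2] yawY 89.97 tilt 0.25 F [-1.3  0.3 -1.5] w 39.3
turn wz units -0.01
then shift in tool units [3.322 1.033 0.866]
level: wx 0.01 wy 0.05
flange mean [567.6  18.2] encl [556.9  18.6] 28.9 n 6127
```

```bash
python3 -m pendant '[{"dx":0.55,"dy":0.172,"dz":0,"wx":0,"wy":0,"wz":0},{"dx":0.55,"dy":0.172,"dz":0,"wx":0,"wy":0,"wz":0},{"dx":0.55,"dy":0.172,"dz":0,"wx":0,"wy":0,"wz":0},{"dx":0.55,"dy":0.172,"dz":0,"wx":0,"wy":0,"wz":0},{"dx":0.55,"dy":0.172,"dz":0,"wx":0,"wy":0,"wz":0},{"dx":0.55,"dy":0.172,"dz":0,"wx":0,"wy":0,"wz":0},{"dx":0,"dy":0,"dz":0.3,"wx":0,"wy":0,"wz":0},{"dx":0,"dy":0,"dz":0,"wx":0,"wy":0,"wz":0},{"dx":0,"dy":0,"dz":0,"wx":0,"wy":0,"wz":0},{"dx":0,"dy":0,"dz":0,"wx":0,"wy":0,"wz":0}]'
python3 - <<'E'
from fit import *
rel(555.5,18.6,28,90)
c,W=cam("wrist");cv2.imwrite("pics/w3.png",c["frame"])
E
```

```text
time: 12.22
ee_pos: [555.4, 18.3, 49.5]
tool_rot: [0.003, 3.139, 0.001]
wrist_force: [-0.3, -0.8, -1.5]
grip_width: 39.3
t 12.22 pos [555.4  18.3  49.5] yawY 89.91 tilt 0.14 F [-0.3 -0.8 -1.5] w 39.3
turn wz units -0.02
then shift in tool units [-0.002  0.008  0.537]
level: wx 0.01 wy 0.03
```

View pics/w3.png

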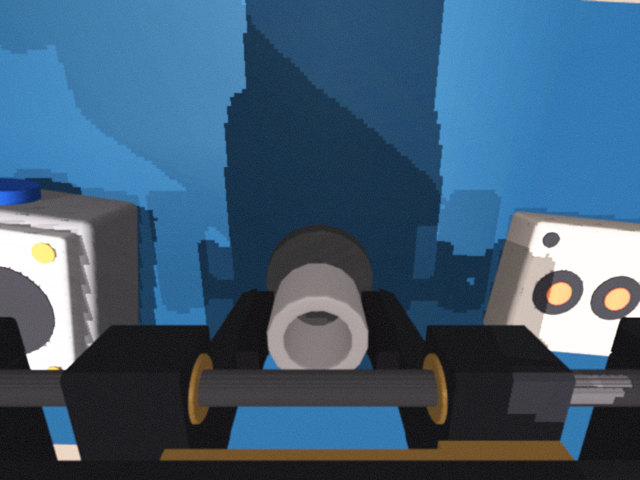

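The wrist view shows the sleeve held over the flange and centred left to right (flange column ~320, sleeve ~318). Lowering it now.

```bash
python3 -m pendant '[{"dx":0,"dy":0.01,"dz":0.2,"wx":0,"wy":0.03,"wz":0},{"dx":0,"dy":0,"dz":0.2,"wx":0,"wy":0,"wz":0},{"dx":0,"dy":0,"dz":0.08,"wx":0,"wy":0,"wz":0},{"dx":0,"dy":0,"dz":0.04,"wx":0,"wy":0,"wz":0},{"dx":0,"dy":0,"dz":0,"wx":0,"wy":0,"wz":0},{"dx":0,"dy":0,"dz":0,"wx":0,"wy":0,"wz":0}]'
```

```text
time: 12.77
ee_pos: [554.6, 19.2, 29.1]
tool_rot: [-0.0, -3.141, -0.001]
wrist_force: [0.2, 0.3, -1.5]
grip_width: 39.4
```

```bash
python3 -m pendant '[{"dx":0,"dy":0,"dz":0.035,"wx":0,"wy":0,"wz":0},{"dx":0,"dy":0,"dz":0,"wx":0,"wy":0,"wz":0}]'
python3 -m pendant '[{"dx":0,"dy":0,"dz":0,"wx":0,"wy":0,"wz":0},{"dx":0,"dy":0,"dz":0,"wx":0,"wy":0,"wz":0},{"dx":0,"dy":0,"dz":0,"wx":0,"wy":0,"wz":0},{"dx":0,"dy":0,"dz":0,"wx":0,"wy":0,"wz":0},{"dx":0,"dy":0,"dz":-0.5,"wx":0,"wy":0,"wz":0},{"dx":0,"dy":0,"dz":-0.8,"wx":0,"wy":0,"wz":0},{"dx":0,"dy":0,"dz":-0.9,"wx":0,"wy":0,"wz":0},{"dx":0.1,"dy":-0.93,"dz":0,"wx":0,"wy":0,"wz":0},{"dx":0.1,"dy":-0.93,"dz":0,"wx":0,"wy":0,"wz":0},{"dx":0.1,"dy":-0.93,"dz":0,"wx":0,"wy":0,"wz":0},{"dx":0.1,"dy":-0.93,"dz":0,"wx":0,"wy":0,"wz":0},{"dx":0.1,"dy":-0.93,"dz":0,"wx":0,"wy":0,"wz":0},{"dx":0.1,"dy":-0.93,"dz":0,"wx":0,"wy":0,"wz":0},{"dx":0.1,"dy":-0.93,"dz":0,"wx":0,"wy":0,"wz":0},{"dx":0.1,"dy":-0.93,"dz":0,"wx":0,"wy":0,"wz":0},{"dx":0.1,"dy":-0.93,"dz":0,"wx":0,"wy":0,"wz":0},{"dx":0,"dy":0,"dz":0,"wx":0,"wy":0,"wz":0},{"dx":0,"dy":0,"dz":0,"wx":0,"wy":0,"wz":0},{"dx":0,"dy":0,"dz":0,"wx":0,"wy":0,"wz":0}]' 60
python3 - <<'E'
from fit import *
rel(519.3,-315,30,90)
c,W=cam("top")
print("sleeve",*ring(slab(W,(555,18),32,42,56),20),"\nflange",*ring(slab(W,(555,18),36,9,21),29))
c,W=cam("wrist")
print("shaft",*ring(slab(W,(519,-315),25,48,62),9))
print("plugwide",*ring(slab(W,(418,-331),26,19,31),16))
E
```

```text
time: 12.93
ee_pos: [554.7, 19.2, 28.6]
tool_rot: [0.0, 3.141, 0.001]
wrist_force: [-1.0, 0.5, 5.3]
grip_width: 39.1
time: 14.52
ee_pos: [518.5, -314.9, 115.5]
tool_rot: [-0.0, -3.141, -0.003]
wrist_force: [-0.4, 1.7, 0.3]
grip_width: 52.8
t 14.52 pos [ 518.5 -314.9  115.5] yawY 89.98 tilt 0.12 F [-0.4  1.7  0.3] w 52.8
turn wz units -0.0
then shift in tool units [-0.02  -0.007  2.138]
level: wx 0.02 wy -0.0
sleeve mean [552.7  19.1] encl [553.1  19.5] 19.9 n 126 
flange mean [551.5  17.6] encl [553.8  17.4] 30.0 n 207
shaft mean [ 517.9 -315.3] encl [ 519.2 -315.6] 9.2 n 751
plugwide mean [ 417.2 -332.2] encl [ 417.2 -332.6] 16.0 n 1289
```

```bash
python3 -m pendant '[{"dx":-0.01,"dy":-0.01,"dz":0.7,"wx":0,"wy":0,"wz":0},{"dx":0,"dy":0,"dz":0.7,"wx":0,"wy":0,"wz":0},{"dx":0,"dy":0,"dz":0.4,"wx":0,"wy":0,"wz":0},{"dx":0,"dy":0,"dz":0.25,"wx":0,"wy":0,"wz":0},{"dx":0,"dy":0,"dz":0,"wx":0,"wy":0,"wz":0},{"dx":0,"dy":0,"dz":0,"wx":0,"wy":0,"wz":0}]'
python3 -m pendant '[{"dx":0,"dy":0,"dz":0,"wx":0,"wy":0,"wz":0},{"dx":0,"dy":0,"dz":0,"wx":0,"wy":0,"wz":0},{"dx":0,"dy":0,"dz":0,"wx":0,"wy":0,"wz":0},{"dx":0,"dy":0,"dz":0,"wx":0,"wy":0,"wz":0},{"dx":0,"dy":0,"dz":0,"wx":0,"wy":0,"wz":0},{"dx":0,"dy":0,"dz":0,"wx":0,"wy":0,"wz":0},{"dx":0,"dy":0,"dz":0,"wx":0,"wy":0,"wz":0},{"dx":0,"dy":0,"dz":0,"wx":0,"wy":0,"wz":0}]' 5
python3 - <<'E'
from h import *
rel(449,-116.5,32,90)
E
```

```text
time: 15.12
ee_pos: [519.5, -314.9, 33.9]
tool_rot: [0.002, -3.141, -0.002]
wrist_force: [-0.3, 0.4, -0.1]
grip_width: 52.6
time: 15.78
ee_pos: [519.0, -315.9, 34.0]
tool_rot: [-0.001, -3.142, -0.001]
wrist_force: [-0.8, 1.2, 3.9]
grip_width: 16.9
t 15.78 pos [ 519.  -315.9   34. ] yawY 89.98 tilt 0.04 F [-0.8  1.2  3.9] w 16.9
turn wz units -0.0
then shift in tool units [1.75  4.986 0.054]
level: wx 0.01 wy -0.0
```

```bash
python3 -m pendant '[{"dx":0,"dy":0,"dz":-0.5,"wx":0,"wy":0,"wz":0},{"dx":0,"dy":0,"dz":-0.5,"wx":0,"wy":0,"wz":0},{"dx":0.25,"dy":0.71,"dz":0,"wx":0,"wy":0,"wz":0},{"dx":0.25,"dy":0.71,"dz":0,"wx":0,"wy":0,"wz":0},{"dx":0.25,"dy":0.71,"dz":0,"wx":0,"wy":0,"wz":0},{"dx":0.25,"dy":0.71,"dz":0,"wx":0,"wy":0,"wz":0},{"dx":0.25,"dy":0.71,"dz":0,"wx":0,"wy":0,"wz":0},{"dx":0.25,"dy":0.71,"dz":0,"wx":0,"wy":0,"wz":0},{"dx":0.25,"dy":0.71,"dz":0,"wx":0,"wy":0,"wz":0},{"dx":0,"dy":0,"dz":0,"wx":0,"wy":0,"wz":0},{"dx":0,"dy":0,"dz":0,"wx":0,"wy":0,"wz":0},{"dx":0,"dy":0,"dz":0,"wx":0,"wy":0,"wz":0}]'
python3 - <<'E'
from h import *
rel(449,-116.5,34.3,90);print(arm.read_state()["joint_positions"].round(3))
E
```

```text
time: 16.78
ee_pos: [449.1, -117.9, 73.6]
tool_rot: [-0.001, -3.141, 0.001]
wrist_force: [0.2, -0.2, -2.6]
grip_width: 17.2
t 16.78 pos [ 449.1 -117.9   73.6] yawY 89.96 tilt 0.05 F [ 0.2 -0.2 -2.6] w 17.2
turn wz units -0.01
then shift in tool units [0.001 0.036 0.982]
level: wx -0.0 wy -0.01
[ 0.431  0.845 -0.448  2.161  1.071  0.378  0.654]
```

```bash
python3 -m pendant '[{"dx":0,"dy":0.03,"dz":0.3,"wx":0,"wy":0,"wz":0},{"dx":0,"dy":0,"dz":0.3,"wx":0,"wy":0,"wz":0},{"dx":0,"dy":0,"dz":0.22,"wx":0,"wy":0,"wz":0},{"dx":0,"dy":0,"dz":0.1,"wx":0,"wy":0,"wz":0},{"dx":0,"dy":0,"dz":0,"wx":0,"wy":0,"wz":0},{"dx":0,"dy":0,"dz":0,"wx":0,"wy":0,"wz":0}]'
python3 - <<'E'
from h import *
rel(449,-116.5,34.2,90)
E
```

```text
time: 17.28
ee_pos: [449.1, -116.9, 36.9]
tool_rot: [-0.003, -3.141, -0.0]
wrist_force: [-0.1, -0.1, -2.8]
grip_width: 16.8
t 17.28 pos [ 449.1 -116.9   36.9] yawY 89.89 tilt 0.02 F [-0.1 -0.1 -2.8] w 16.8
turn wz units -0.02
then shift in tool units [0.002 0.01  0.068]
level: wx 0.0 wy -0.0
```

```bash
python3 -m pendant '[{"dx":0,"dy":0.01,"dz":0.06,"wx":0,"wy":0,"wz":0},{"dx":0,"dy":0,"dz":0.01,"wx":0,"wy":0,"wz":0},{"dx":0,"dy":0,"dz":0,"wx":0,"wy":0,"wz":0}]'
python3 -m pendant '[{"dx":0,"dy":0,"dz":0,"wx":0,"wy":0,"wz":0},{"dx":0,"dy":0,"dz":0,"wx":0,"wy":0,"wz":0},{"dx":0,"dy":0,"dz":0,"wx":0,"wy":0,"wz":0},{"dx":0,"dy":0,"dz":0,"wx":0,"wy":0,"wz":0},{"dx":0,"dy":0,"dz":-0.5,"wx":0,"wy":0,"wz":0},{"dx":0,"dy":0,"dz":-0.5,"wx":0,"wy":0,"wz":0},{"dx":0,"dy":0,"dz":-0.6,"wx":0,"wy":0,"wz":0},{"dx":0.1,"dy":-0.67,"dz":0,"wx":0,"wy":0,"wz":0},{"dx":0.1,"dy":-0.67,"dz":0,"wx":0,"wy":0,"wz":0},{"dx":0.1,"dy":-0.67,"dz":0,"wx":0,"wy":0,"wz":0},{"dx":0.1,"dy":-0.67,"dz":0,"wx":0,"wy":0,"wz":0},{"dx":0.1,"dy":-0.67,"dz":0,"wx":0,"wy":0,"wz":0},{"dx":0.1,"dy":-0.67,"dz":0,"wx":0,"wy":0,"wz":0},{"dx":0.1,"dy":-0.67,"dz":0,"wx":0,"wy":0,"wz":0},{"dx":0.1,"dy":-0.67,"dz":0,"wx":0,"wy":0,"wz":0},{"dx":0,"dy":0,"dz":0,"wx":0,"wy":0,"wz":0},{"dx":0,"dy":0,"dz":0,"wx":0,"wy":0,"wz":0},{"dx":0,"dy":0,"dz":0,"wx":0,"wy":0,"wz":0}]' 65
python3 - <<'E'
from fit import *
rel(417.2,-332.2,13,90)
c,W=cam("top")
print("shaft",*ring(slab(W,(449,-117),25,48,62),9))
c,W=cam("wrist")
print("plugwide",*ring(slab(W,(417,-331),26,19,31),16))
cv2.imwrite("pics/w4.png",c["frame"])
E
```

```text
time: 17.53
ee_pos: [449.1, -115.7, 34.4]
tool_rot: [0.001, 3.142, 0.001]
wrist_force: [-0.7, -0.5, -2.8]
grip_width: 17.2
time: 19.03
ee_pos: [416.9, -329.2, 98.1]
tool_rot: [0.0, -3.142, -0.002]
wrist_force: [0.6, 1.0, -0.4]
grip_width: 57.6
t 19.03 pos [ 416.9 -329.2   98.1] yawY 90.0 tilt 0.09 F [ 0.6  1.  -0.4] w 57.6
turn wz units 0.0
then shift in tool units [-0.007 -0.077  2.128]
level: wx 0.02 wy -0.0
shaft mean [ 448.4 -115.1] encl [ 448.6 -114.9] 8.8 n 47
plugwide mean [ 414.1 -332.5] encl [ 416.9 -332.6] 16.0 n 1152
```

View pics/w4.png

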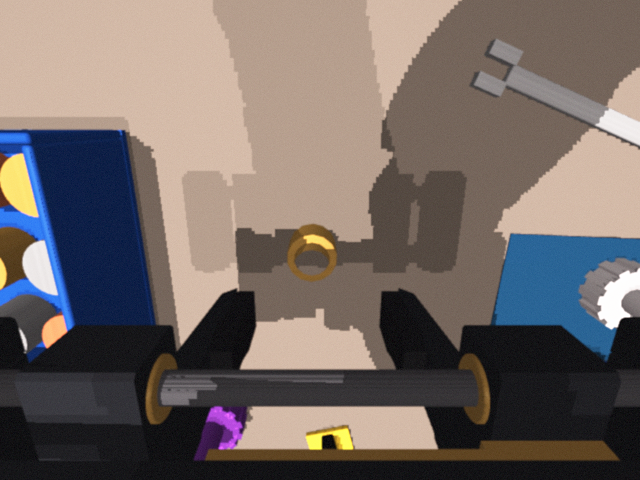

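```bash
python3 - <<'E'
from fit import *
c,W=cam("wrist")
P=slab(W,(416,-331),35,3,60)
for a in range(2,46,4):
    Q=P[(P[:,2]>=a)&(P[:,2]<a+4)]
    if len(Q)>8: print(a,len(Q),*[np.round(v,1) for v in cv2.minEnclosingCircle(Q[:,:2].astype(np.float32))])
cv2.imwrite("pics/w5.png",cv2.resize(c["frame"][200:310,250:380],None,fx=5,fy=5,interpolation=3))
E
```

```text
2 51 [ 406.7 -337.4] 21.0
6 77 [ 413.6 -332.5] 15.6
10 66 [ 413.  -332.4] 15.3
14 76 [ 412.9 -332.5] 15.3
18 81 [ 412.4 -332.5] 15.1
22 243 [ 416.9 -332.8] 16.1
26 833 [ 416.9 -332.6] 15.8
30 68 [ 413.9 -332.7] 10.4
34 76 [ 414.4 -332.4] 10.6
38 44 [ 414.  -332.3] 10.4
```

View pics/w5.png

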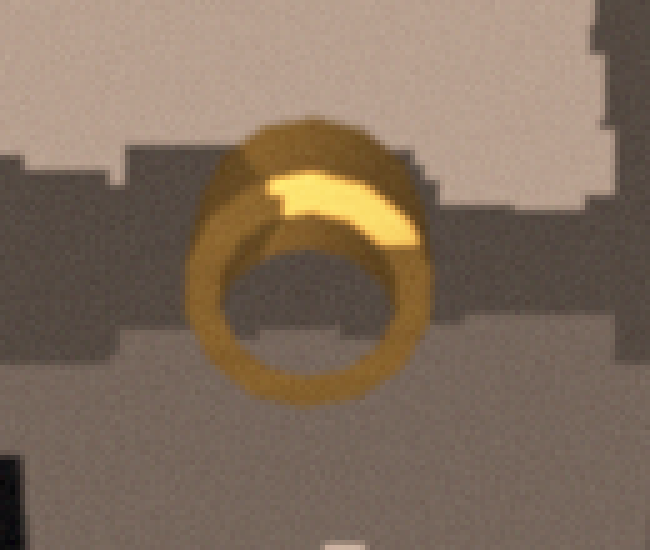

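The plug stands wide end down: the depth profile gives a 16 mm radius up to about 27 and 10.5 mm up to 40. The bright pinion is in place. Grasping the plug.

```bash
python3 -m pendant '[{"dx":-0.01,"dy":-0.08,"dz":0.7,"wx":0,"wy":0,"wz":0},{"dx":0,"dy":0,"dz":0.7,"wx":0,"wy":0,"wz":0},{"dx":0,"dy":0,"dz":0.45,"wx":0,"wy":0,"wz":0},{"dx":0,"dy":0,"dz":0.25,"wx":0,"wy":0,"wz":0},{"dx":0,"dy":0,"dz":0,"wx":0,"wy":0,"wz":0},{"dx":0,"dy":0,"dz":0,"wx":0,"wy":0,"wz":0}]'
python3 -m pendant '[{"dx":0,"dy":0,"dz":0,"wx":0,"wy":0,"wz":0},{"dx":0,"dy":0,"dz":0,"wx":0,"wy":0,"wz":0},{"dx":0,"dy":0,"dz":0,"wx":0,"wy":0,"wz":0},{"dx":0,"dy":0,"dz":0,"wx":0,"wy":0,"wz":0},{"dx":0,"dy":0,"dz":0,"wx":0,"wy":0,"wz":0},{"dx":0,"dy":0,"dz":0,"wx":0,"wy":0,"wz":0},{"dx":0,"dy":0,"dz":0,"wx":0,"wy":0,"wz":0},{"dx":0,"dy":0,"dz":0,"wx":0,"wy":0,"wz":0}]' 20
python3 - <<'E'
from h import *
rel(644.1,159,32,90)
E
```

```text
time: 19.68
ee_pos: [417.7, -332.4, 14.3]
tool_rot: [0.002, -3.141, -0.002]
wrist_force: [1.4, -0.2, 0.0]
grip_width: 57.3
time: 20.35
ee_pos: [417.5, -333.4, 14.7]
tool_rot: [0.001, 3.141, 0.0]
wrist_force: [-0.3, 0.2, 4.8]
grip_width: 30.8
t 20.35 pos [ 417.5 -333.4   14.7] yawY 89.97 tilt 0.03 F [-0.3  0.2  4.8] w 30.8
turn wz units -0.01
then shift in tool units [-5.665 12.309 -0.428]
level: wx 0.0 wy 0.0
```

```bash
python3 -m pendant '[{"dx":0,"dy":0,"dz":-0.5,"wx":0,"wy":0,"wz":0},{"dx":0,"dy":0,"dz":-0.8,"wx":0,"wy":0,"wz":0},{"dx":0,"dy":0,"dz":-0.9,"wx":0,"wy":0,"wz":0},{"dx":-0.405,"dy":0.88,"dz":0,"wx":0,"wy":0,"wz":0},{"dx":-0.405,"dy":0.88,"dz":0,"wx":0,"wy":0,"wz":0},{"dx":-0.405,"dy":0.88,"dz":0,"wx":0,"wy":0,"wz":0},{"dx":-0.405,"dy":0.88,"dz":0,"wx":0,"wy":0,"wz":0},{"dx":-0.405,"dy":0.88,"dz":0,"wx":0,"wy":0,"wz":0},{"dx":-0.405,"dy":0.88,"dz":0,"wx":0,"wy":0,"wz":0},{"dx":-0.405,"dy":0.88,"dz":0,"wx":0,"wy":0,"wz":0},{"dx":-0.405,"dy":0.88,"dz":0,"wx":0,"wy":0,"wz":0},{"dx":-0.405,"dy":0.88,"dz":0,"wx":0,"wy":0,"wz":0},{"dx":-0.405,"dy":0.88,"dz":0,"wx":0,"wy":0,"wz":0},{"dx":-0.405,"dy":0.88,"dz":0,"wx":0,"wy":0,"wz":0},{"dx":-0.405,"dy":0.88,"dz":0,"wx":0,"wy":0,"wz":0},{"dx":-0.405,"dy":0.88,"dz":0,"wx":0,"wy":0,"wz":0},{"dx":-0.405,"dy":0.88,"dz":0,"wx":0,"wy":0,"wz":0},{"dx":0,"dy":0,"dz":0,"wx":0,"wy":0,"wz":0},{"dx":0,"dy":0,"dz":0,"wx":0,"wy":0,"wz":0},{"dx":0,"dy":0,"dz":0,"wx":0,"wy":0,"wz":0}]'
python3 - <<'E'
from fit import *
rel(644.1,159,15,90);print(arm.read_state()["joint_positions"].round(3))
c,W=cam("wrist");print("cover",rect(slab(W,(557,166),68,20,31)))
D=np.load("w2.npz");f=c["frame"]
hsv=cv2.cvtColor(f,cv2.COLOR_BGR2HSV)
r=((hsv[...,0]<6)|(hsv[...,0]>174))&(hsv[...,1]>140)&(np.hypot(W[...,0]-588,W[...,1]-331)<85)
Q=W[r];print("clip",rect(Q),np.median(Q[:,2]))
cv2.imwrite("pics/w6.png",f)
E
```

```text
time: 22.02
ee_pos: [643.5, 158.3, 101.5]
tool_rot: [-0.0, -3.139, 0.002]
wrist_force: [0.6, -0.2, -1.3]
grip_width: 30.5
t 22.02 pos [643.5 158.3 101.5] yawY 89.99 tilt 0.15 F [ 0.6 -0.2 -1.3] w 30.5
turn wz units -0.0
then shift in tool units [-0.02   0.02   2.162]
level: wx -0.02 wy -0.02
[ 0.006  0.986 -0.631  1.533  0.705  0.862  0.686]
cover (array([558.5, 168.1]), array([100.6,  70.5]), 84.0)
clip (array([593.1, 332. ]), array([ 58.7, 129.5]), 86.6) 6.439040879136343
```

View pics/w6.png

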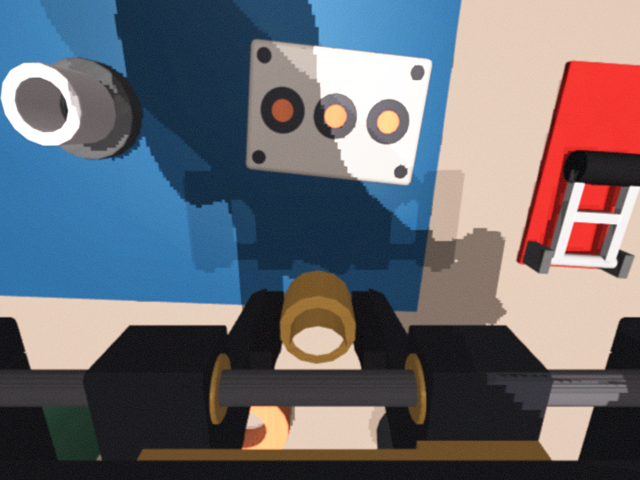

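The wrist view shows the plug in the jaws (318,320), behind the cover (340,110). The sleeve stands on the flange at (75,105), and the clip's roller is at (600,167).

```bash
python3 -m pendant '[{"dx":-0.02,"dy":0.02,"dz":0.7,"wx":0,"wy":0,"wz":0},{"dx":0,"dy":0,"dz":0.7,"wx":0,"wy":0,"wz":0},{"dx":0,"dy":0,"dz":0.45,"wx":0,"wy":0,"wz":0},{"dx":0,"dy":0,"dz":0.25,"wx":0,"wy":0,"wz":0},{"dx":0,"dy":0,"dz":0,"wx":0,"wy":0,"wz":0},{"dx":0,"dy":0,"dz":0,"wx":0,"wy":0,"wz":0}]'
python3 - <<'E'
from h import *
rel(644.1,159,15,90)
E
```

```text
time: 22.57
ee_pos: [645.2, 159.3, 18.7]
tool_rot: [-0.003, -3.141, -0.001]
wrist_force: [-0.3, 0.0, -1.5]
grip_width: 30.4
t 22.57 pos [645.2 159.3  18.7] yawY 89.9 tilt 0.03 F [-0.3  0.  -1.5] w 30.4
turn wz units -0.02
then shift in tool units [ 0.028 -0.007  0.091]
level: wx 0.01 wy -0.0
```

```bash
python3 -m pendant '[{"dx":0.02,"dy":0,"dz":0.06,"wx":0,"wy":0,"wz":0},{"dx":0,"dy":0,"dz":0.03,"wx":0,"wy":0,"wz":0},{"dx":0,"dy":0,"dz":0,"wx":0,"wy":0,"wz":0}]'
python3 -m pendant '[{"dx":0,"dy":0,"dz":0,"wx":0,"wy":0,"wz":0},{"dx":0,"dy":0,"dz":0,"wx":0,"wy":0,"wz":0},{"dx":0,"dy":0,"dz":0,"wx":0,"wy":0,"wz":0},{"dx":0,"dy":0,"dz":0,"wx":0,"wy":0,"wz":0},{"dx":0,"dy":0,"dz":-0.5,"wx":0,"wy":0,"wz":0},{"dx":0,"dy":0,"dz":-0.8,"wx":0,"wy":0,"wz":0},{"dx":0,"dy":0,"dz":-0.9,"wx":0,"wy":0,"wz":0},{"dx":0,"dy":0,"dz":-0.9,"wx":0,"wy":0,"wz":0},{"dx":-0.2,"dy":0.86,"dz":0,"wx":0,"wy":0,"wz":0},{"dx":-0.2,"dy":0.86,"dz":0,"wx":0,"wy":0,"wz":0},{"dx":-0.2,"dy":0.86,"dz":0,"wx":0,"wy":0,"wz":0},{"dx":-0.2,"dy":0.86,"dz":0,"wx":0,"wy":0,"wz":0},{"dx":-0.2,"dy":0.86,"dz":0,"wx":0,"wy":0,"wz":0},{"dx":0,"dy":0,"dz":0,"wx":0,"wy":0,"wz":0},{"dx":0,"dy":0,"dz":0,"wx":0,"wy":0,"wz":0},{"dx":0,"dy":0,"dz":0,"wx":0,"wy":0,"wz":0}]' 60
python3 - <<'E'
from fit import *
rel(590,332,30,90);print(arm.read_state()["joint_positions"].round(3))
c,W=cam("wrist")
print("plug",*ring(slab(W,(644,159),26,19,31),16))
f=c["frame"];hsv=cv2.cvtColor(f,cv2.COLOR_BGR2HSV)
r=((hsv[...,0]<6)|(hsv[...,0]>174))&(hsv[...,1]>140)&(np.hypot(W[...,0]-588,W[...,1]-331)<85)&(W[...,2]>4)
Q=W[r];print("clip",rect(Q),np.median(Q[:,2]))
k=(hsv[...,2]<70)&(W[...,2]>22)&(W[...,2]<45)&(np.hypot(W[...,0]-588,W[...,1]-331)<30)
Q=W[k];print("roller",rect(Q),Q.mean(0))
cv2.imwrite("pics/w7.png",f)
c,W=cam("top");print("plug top",*ring(slab(W,(644,159),26,19,31),16))
E
```

```text
time: 22.82
ee_pos: [644.5, 160.4, 15.5]
tool_rot: [0.001, 3.141, 0.002]
wrist_force: [0.6, -0.0, -1.8]
grip_width: 30.5
time: 24.15
ee_pos: [684.3, 331.5, 138.5]
tool_rot: [-0.0, -3.141, 0.001]
wrist_force: [-0.2, 0.1, 0.1]
grip_width: 53.0
t 24.15 pos [684.3 331.5 138.5] yawY 89.99 tilt 0.05 F [-0.2  0.1  0.1] w 53.0
turn wz units -0.0
then shift in tool units [2.356 0.016 2.714]
level: wx -0.01 wy -0.01
[-0.254  1.063 -0.648  1.149  0.626  1.121  0.659]
plug mean [642.9 164.4] encl [644.4 160.6] 16.3 n 1180
clip (array([592.8, 321. ]), array([ 85.3, 130.2]), 86.0) 6.571091779732001
roller (array([588.9, 334. ]), array([39.1, 18.9]), 86.1) [588.90680708 333.99036343  27.78760257]Traceback (most recent call last):
  File "<stdin>", line 11, in <module>
  File "fit.py", line 9, in ring
    h=cv2.convexHull(P[:,:2].astype(np.float32))[:,0]
      ~~~~~~~~~~~~~~~~~~~~~~~~~~~~~~~~~~~~~~~~~~^^^^^
TypeError: 'NoneType' object is not subscriptable
```

View pics/w7.png

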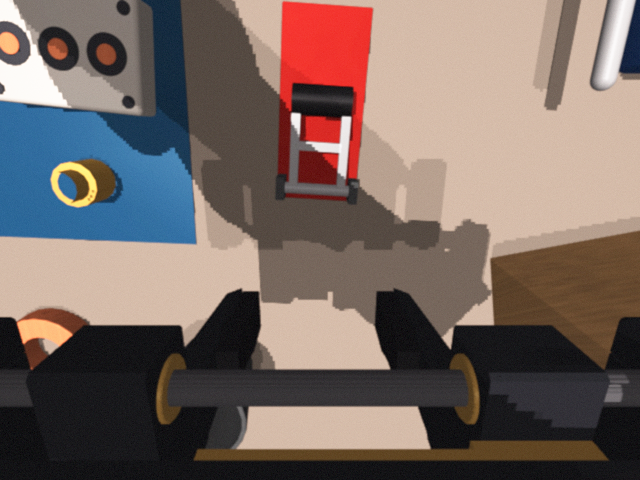

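Clip: roller centre (588.9, 334.0), yaw −4°. The plug stands behind the cover at (75,184), measured at (644.4, 160.6). Now the tag.

```bash
python3 -m pendant '[{"dx":0.05,"dy":-0.947,"dz":0,"wx":0,"wy":0,"wz":0},{"dx":0.05,"dy":-0.947,"dz":0,"wx":0,"wy":0,"wz":0},{"dx":0.05,"dy":-0.947,"dz":0,"wx":0,"wy":0,"wz":0},{"dx":0.05,"dy":-0.947,"dz":0,"wx":0,"wy":0,"wz":0},{"dx":0.05,"dy":-0.947,"dz":0,"wx":0,"wy":0,"wz":0},{"dx":0.05,"dy":-0.947,"dz":0,"wx":0,"wy":0,"wz":0},{"dx":0.05,"dy":-0.947,"dz":0,"wx":0,"wy":0,"wz":0},{"dx":0.05,"dy":-0.947,"dz":0,"wx":0,"wy":0,"wz":0},{"dx":0.05,"dy":-0.947,"dz":0,"wx":0,"wy":0,"wz":0},{"dx":0.05,"dy":-0.947,"dz":0,"wx":0,"wy":0,"wz":0},{"dx":0.05,"dy":-0.947,"dz":0,"wx":0,"wy":0,"wz":0},{"dx":0.05,"dy":-0.947,"dz":0,"wx":0,"wy":0,"wz":0},{"dx":0.05,"dy":-0.947,"dz":0,"wx":0,"wy":0,"wz":0},{"dx":0.05,"dy":-0.947,"dz":0,"wx":0,"wy":0,"wz":0},{"dx":0.05,"dy":-0.947,"dz":0,"wx":0,"wy":0,"wz":0},{"dx":0.05,"dy":-0.947,"dz":0,"wx":0,"wy":0,"wz":0},{"dx":0.05,"dy":-0.947,"dz":0,"wx":0,"wy":0,"wz":0},{"dx":0,"dy":0,"dz":0,"wx":0,"wy":0,"wz":0},{"dx":0,"dy":0,"dz":0,"wx":0,"wy":0,"wz":0},{"dx":0,"dy":0,"dz":0,"wx":0,"wy":0,"wz":0}]'
python3 - <<'E'
from fit import *
rel(590.6,-316.4,17,101.5)
c,W=cam("wrist");f=c["frame"];hsv=cv2.cvtColor(f,cv2.COLOR_BGR2HSV)
y=(hsv[...,0]>22)&(hsv[...,0]<36)&(hsv[...,1]>140)&(np.hypot(W[...,0]-615,W[...,1]+311)<70)&(W[...,2]<12)
print("tag",rect(W[y]),y.sum());Q=slab(W,(590,-316),30,29,38)
print("block",rect(Q),Q.mean(0),len(Q))
E
```

```text
time: 25.92
ee_pos: [649.2, -312.1, 138.5]
tool_rot: [-0.003, -3.141, -0.002]
wrist_force: [0.8, 1.4, -0.2]
grip_width: 53.1
t 25.92 pos [ 649.2 -312.1  138.5] yawY 89.89 tilt 0.09 F [ 0.8  1.4 -0.2] w 53.1
turn wz units -2.32
then shift in tool units [1.454 0.183 3.038]
level: wx 0.02 wy -0.01
tag (array([ 616.5, -312.3]), array([77.4, 35.8]), 13.4) 3449
block (array([ 591.3, -318.3]), array([24., 10.]), 13.4) [ 591.04704563 -318.27998565   33.42196382] 546
```

```bash
python3 -m pendant '[{"dx":0,"dy":0,"dz":0,"wx":0,"wy":0,"wz":-0.9},{"dx":0,"dy":0,"dz":0,"wx":0,"wy":0,"wz":-0.9},{"dx":0,"dy":0,"dz":0,"wx":0,"wy":0,"wz":-0.9},{"dx":0.48,"dy":0.06,"dz":0.6,"wx":0,"wy":0,"wz":0},{"dx":0.48,"dy":0.06,"dz":0.6,"wx":0,"wy":0,"wz":0},{"dx":0.48,"dy":0.06,"dz":0.6,"wx":0,"wy":0,"wz":0},{"dx":0,"dy":0,"dz":0,"wx":0,"wy":0,"wz":0},{"dx":0,"dy":0,"dz":0,"wx":0,"wy":0,"wz":0},{"dx":0,"dy":0,"dz":0,"wx":0,"wy":0,"wz":0}]'
python3 - <<'E'
from h import *
rel(591.2,-318.3,17,103.4)
E
```

```text
time: 26.72
ee_pos: [594.7, -316.6, 68.0]
tool_rot: [-0.371, 3.116, 0.002]
wrist_force: [1.0, 0.6, -0.4]
grip_width: 52.6
t 26.72 pos [ 594.7 -316.6   68. ] yawY 103.58 tilt 0.2 F [ 1.   0.6 -0.4] w 52.6
turn wz units 0.04
then shift in tool units [ 0.1   -0.023  1.276]
level: wx 0.01 wy 0.04
```

```bash
python3 -m pendant '[{"dx":0.1,"dy":-0.02,"dz":0.5,"wx":0,"wy":0.03,"wz":0.03},{"dx":0,"dy":0,"dz":0.5,"wx":0,"wy":0,"wz":0},{"dx":0,"dy":0,"dz":0.27,"wx":0,"wy":0,"wz":0},{"dx":0,"dy":0,"dz":0,"wx":0,"wy":0,"wz":0},{"dx":0,"dy":0,"dz":0,"wx":0,"wy":0,"wz":0}]'
python3 -m pendant '[{"dx":0,"dy":0,"dz":0,"wx":0,"wy":0,"wz":0},{"dx":0,"dy":0,"dz":0,"wx":0,"wy":0,"wz":0},{"dx":0,"dy":0,"dz":0,"wx":0,"wy":0,"wz":0},{"dx":0,"dy":0,"dz":0,"wx":0,"wy":0,"wz":0},{"dx":0,"dy":0,"dz":0,"wx":0,"wy":0,"wz":0},{"dx":0,"dy":0,"dz":0,"wx":0,"wy":0,"wz":0},{"dx":0,"dy":0,"dz":0,"wx":0,"wy":0,"wz":0},{"dx":0,"dy":0,"dz":0,"wx":0,"wy":0,"wz":0}]' 0
python3 - <<'E'
from h import *
rel(494,341,80,86)
E
```

```text
time: 27.13
ee_pos: [590.0, -319.0, 16.4]
tool_rot: [0.366, -3.119, -0.001]
wrist_force: [-0.0, 1.2, -0.0]
grip_width: 52.8
time: 27.8
ee_pos: [588.6, -319.8, 15.7]
tool_rot: [0.364, -3.118, -0.001]
wrist_force: [-0.9, -0.2, 0.9]
grip_width: 9.7
t 27.8 pos [ 588.6 -319.8   15.7] yawY 103.32 tilt 0.16 F [-0.9 -0.2  0.9] w 9.7
turn wz units 3.46
then shift in tool units [ 3.516 16.316 -1.585]
level: wx 0.01 wy -0.03
```

```bash
python3 -m pendant '[{"dx":0,"dy":0,"dz":-0.5,"wx":0,"wy":0,"wz":0},{"dx":0,"dy":0,"dz":-0.8,"wx":0,"wy":0,"wz":0},{"dx":0,"dy":0,"dz":-0.8,"wx":0,"wy":0,"wz":0},{"dx":0,"dy":0,"dz":-0.4,"wx":0,"wy":0,"wz":0.86},{"dx":0,"dy":0,"dz":0,"wx":0,"wy":0,"wz":0.86},{"dx":0,"dy":0,"dz":0,"wx":0,"wy":0,"wz":0.87},{"dx":0,"dy":0,"dz":0,"wx":0,"wy":0,"wz":0.87},{"dx":0.2,"dy":0.95,"dz":0,"wx":0,"wy":0,"wz":0},{"dx":0.2,"dy":0.95,"dz":0,"wx":0,"wy":0,"wz":0},{"dx":0.2,"dy":0.95,"dz":0,"wx":0,"wy":0,"wz":0},{"dx":0.2,"dy":0.95,"dz":0,"wx":0,"wy":0,"wz":0},{"dx":0.2,"dy":0.95,"dz":0,"wx":0,"wy":0,"wz":0},{"dx":0.2,"dy":0.95,"dz":0,"wx":0,"wy":0,"wz":0},{"dx":0.2,"dy":0.95,"dz":0,"wx":0,"wy":0,"wz":0},{"dx":0.2,"dy":0.95,"dz":0,"wx":0,"wy":0,"wz":0},{"dx":0.2,"dy":0.95,"dz":0,"wx":0,"wy":0,"wz":0},{"dx":0.2,"dy":0.95,"dz":0,"wx":0,"wy":0,"wz":0},{"dx":0,"dy":0,"dz":0,"wx":0,"wy":0,"wz":0},{"dx":0,"dy":0,"dz":0,"wx":0,"wy":0,"wz":0}]'
python3 - <<'E'
from h import *
rel(494,341,80,86);print(arm.read_state()["joint_positions"].round(2))
E
```

```text
time: 29.38
ee_pos: [535.0, 68.5, 116.2]
tool_rot: [-0.099, -3.137, -0.003]
wrist_force: [-0.7, -0.3, -1.1]
grip_width: 9.7
t 29.38 pos [535.   68.5 116.2] yawY 86.39 tilt 0.18 F [-0.7 -0.3 -1.1] w 9.7
turn wz units 0.08
then shift in tool units [1.495 6.723 0.921]
level: wx 0.02 wy -0.03
[ 0.13  0.83 -0.58  1.92  0.76  0.62  0.56]
```

```bash
python3 -m pendant '[{"dx":0.2,"dy":0.9,"dz":0,"wx":0,"wy":-0.03,"wz":0.08},{"dx":0.2,"dy":0.95,"dz":0,"wx":0,"wy":0,"wz":0},{"dx":0.2,"dy":0.95,"dz":0,"wx":0,"wy":0,"wz":0},{"dx":0.2,"dy":0.95,"dz":0,"wx":0,"wy":0,"wz":0},{"dx":0.2,"dy":0.95,"dz":0,"wx":0,"wy":0,"wz":0},{"dx":0.2,"dy":0.95,"dz":0,"wx":0,"wy":0,"wz":0},{"dx":0.25,"dy":0.95,"dz":0,"wx":0,"wy":0,"wz":0},{"dx":0,"dy":0,"dz":0.9,"wx":0,"wy":0,"wz":0},{"dx":0,"dy":0,"dz":0,"wx":0,"wy":0,"wz":0},{"dx":0,"dy":0,"dz":0,"wx":0,"wy":0,"wz":0},{"dx":0,"dy":0,"dz":0,"wx":0,"wy":0,"wz":0}]'
python3 - <<'E'
from fit import *
rel(494,341,30,86)
c,W=cam("wrist");f=c["frame"];hsv=cv2.cvtColor(f,cv2.COLOR_BGR2HSV)
cv2.imwrite("pics/w8.png",f)
s,M=st();print("tool z of tag: pts")
y=(hsv[...,0]>22)&(hsv[...,0]<36)&(hsv[...,1]>140)&(np.hypot(W[...,0]-520,W[...,1]-338)<80)&(W[...,2]>30)
print(y.sum(), rect(W[y]) if y.sum()>20 else "")
E
```

```text
time: 30.3
ee_pos: [498.7, 330.2, 80.1]
tool_rot: [0.125, 3.139, -0.003]
wrist_force: [0.7, 0.6, -0.4]
grip_width: 9.9
t 30.3 pos [498.7 330.2  80.1] yawY 85.46 tilt 0.11 F [ 0.7  0.6 -0.4] w 9.9
turn wz units -0.11
then shift in tool units [0.137 0.263 1.251]
level: wx -0.02 wy 0.0
tool z of tag: pts
150 (array([528.5, 325. ]), array([33.1, 77.7]), 89.3)
```

View pics/w8.png

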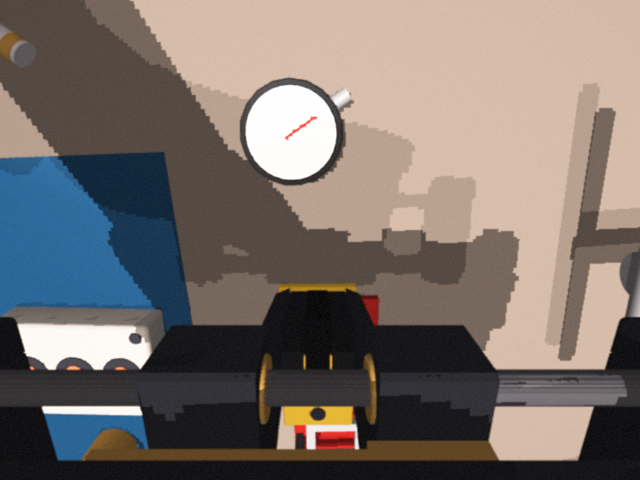

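The tag is in the jaws ahead of the clip, at (318,300–420). The gauge is clear of it at (291,131). Lowering onto the base.

```bash
python3 -m pendant '[{"dx":0.13,"dy":0.26,"dz":0.3,"wx":0,"wy":0,"wz":-0.11},{"dx":0,"dy":0,"dz":0.4,"wx":0,"wy":0,"wz":0},{"dx":0,"dy":0,"dz":0.4,"wx":0,"wy":0,"wz":0},{"dx":0,"dy":0,"dz":0.15,"wx":0,"wy":0,"wz":0},{"dx":0,"dy":0,"dz":0,"wx":0,"wy":0,"wz":0},{"dx":0,"dy":0,"dz":0,"wx":0,"wy":0,"wz":0}]'
python3 - <<'E'
from h import *
rel(494,340.9,23,86);s,M=st();print(arm.read_state()["joint_positions"].round(2))
E
```

```text
time: 30.85
ee_pos: [493.8, 342.7, 30.7]
tool_rot: [0.107, 3.139, 0.001]
wrist_force: [-0.6, 0.2, -0.4]
grip_width: 10.0
t 30.85 pos [493.8 342.7  30.7] yawY 86.1 tilt 0.04 F [-0.6  0.2 -0.4] w 10.0
turn wz units 0.02
then shift in tool units [-0.007 -0.046  0.193]
level: wx 0.0 wy 0.01
[-0.42  1.01 -0.47  1.76  0.78  0.57  0.12]
```

```bash
python3 -m pendant '[{"dx":0,"dy":-0.04,"dz":0.1,"wx":0,"wy":0,"wz":0.02},{"dx":0,"dy":0,"dz":0.09,"wx":0,"wy":0,"wz":0},{"dx":0,"dy":0,"dz":0,"wx":0,"wy":0,"wz":0},{"dx":0,"dy":0,"dz":0,"wx":0,"wy":0,"wz":0}]'
python3 - <<'E'
from h import *
rel(556.8,336.3,22.5,86)
c,W=cam("side");f=c["frame"]
cv2.imwrite("pics/s2.png",cv2.resize(f[150:220,190:310],None,fx=6,fy=6,interpolation=3))
E
```

```text
time: 31.18
ee_pos: [492.9, 341.5, 22.4]
tool_rot: [-0.108, -3.139, 0.0]
wrist_force: [-0.4, -0.1, -0.1]
grip_width: 9.9
t 31.18 pos [492.9 341.5  22.4] yawY 86.07 tilt 0.02 F [-0.4 -0.1 -0.1] w 9.9
turn wz units 0.01
then shift in tool units [-1.602 -0.019 -0.004]
level: wx -0.0 wy -0.0
```

View pics/s2.png

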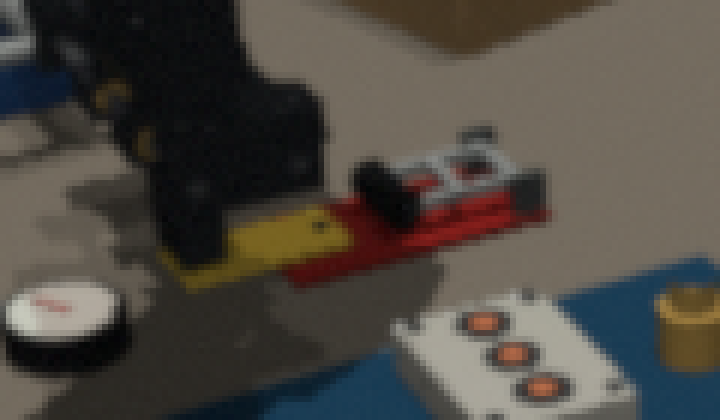

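The tag lies over the clip base (about 300,240), in line with the roller at (385,190). Sliding it in.

```bash
python3 -m pendant '[{"dx":-0.1,"dy":-0.02,"dz":0,"wx":0,"wy":0,"wz":0},{"dx":-0.1,"dy":0,"dz":0,"wx":0,"wy":0,"wz":0},{"dx":-0.1,"dy":0,"dz":0,"wx":0,"wy":0,"wz":0},{"dx":-0.1,"dy":0,"dz":0,"wx":0,"wy":0,"wz":0},{"dx":-0.1,"dy":0,"dz":0,"wx":0,"wy":0,"wz":0},{"dx":-0.1,"dy":0,"dz":0,"wx":0,"wy":0,"wz":0},{"dx":-0.1,"dy":0,"dz":0,"wx":0,"wy":0,"wz":0},{"dx":0,"dy":0,"dz":0,"wx":0,"wy":0,"wz":0}]'
python3 -m pendant '[{"dx":-0.1,"dy":0,"dz":0,"wx":0,"wy":0,"wz":0},{"dx":-0.1,"dy":0,"dz":0,"wx":0,"wy":0,"wz":0},{"dx":-0.1,"dy":0,"dz":0,"wx":0,"wy":0,"wz":0},{"dx":0,"dy":0,"dz":0,"wx":0,"wy":0,"wz":0}]'
python3 - <<'E'
from h import *
rel(555.2,336.3,22.2,86)
E
```

```text
time: 31.9
ee_pos: [520.9, 338.8, 21.9]
tool_rot: [-0.108, -3.139, -0.0]
wrist_force: [-1.7, 0.0, -1.9]
grip_width: 9.8
time: 32.23
ee_pos: [534.3, 337.5, 22.0]
tool_rot: [0.11, 3.139, -0.0]
wrist_force: [0.8, 0.3, -2.5]
grip_width: 9.6
t 32.23 pos [534.3 337.5  22. ] yawY 85.99 tilt 0.06 F [ 0.8  0.3 -2.5] w 9.6
turn wz units -0.0
then shift in tool units [-0.523  0.005 -0.004]
level: wx -0.0 wy 0.01
```

```bash
python3 -m pendant '[{"dx":-0.1,"dy":0,"dz":0,"wx":0,"wy":0,"wz":0},{"dx":-0.1,"dy":0,"dz":0,"wx":0,"wy":0,"wz":0},{"dx":-0.1,"dy":0,"dz":0,"wx":0,"wy":0,"wz":0},{"dx":-0.1,"dy":0,"dz":0,"wx":0,"wy":0,"wz":0},{"dx":-0.1,"dy":0,"dz":0,"wx":0,"wy":0,"wz":0},{"dx":0,"dy":0,"dz":0,"wx":0,"wy":0,"wz":0},{"dx":0,"dy":0,"dz":0,"wx":0,"wy":0,"wz":0}]'
python3 -m pendant '[{"dx":0,"dy":0,"dz":0,"wx":0,"wy":0,"wz":0},{"dx":0,"dy":0,"dz":0,"wx":0,"wy":0,"wz":0},{"dx":0,"dy":0,"dz":0,"wx":0,"wy":0,"wz":0},{"dx":0,"dy":0,"dz":0,"wx":0,"wy":0,"wz":0},{"dx":0,"dy":0,"dz":-0.3,"wx":0,"wy":0,"wz":0},{"dx":0,"dy":0,"dz":-0.6,"wx":0,"wy":0,"wz":0},{"dx":0,"dy":0,"dz":-0.9,"wx":0,"wy":0,"wz":0},{"dx":0,"dy":0,"dz":-0.9,"wx":0,"wy":0,"wz":0},{"dx":-0.9,"dy":0,"dz":-0.3,"wx":0,"wy":0,"wz":0},{"dx":-0.9,"dy":0,"dz":-0.3,"wx":0,"wy":0,"wz":0},{"dx":-0.9,"dy":0,"dz":-0.3,"wx":0,"wy":0,"wz":0},{"dx":0,"dy":0,"dz":0,"wx":0,"wy":0,"wz":0},{"dx":0,"dy":0,"dz":0,"wx":0,"wy":0,"wz":0},{"dx":0,"dy":0,"dz":0,"wx":0,"wy":0,"wz":0}]' 35
cat > chk.py <<'E'
from fit import *
rel(600,100,300,90)
c,W=cam("wrist");f=c["frame"];hsv=cv2.cvtColor(f,cv2.COLOR_BGR2HSV)
cv2.imwrite("pics/w9.png",f)
y=(hsv[...,0]>22)&(hsv[...,0]<36)&(hsv[...,1]>140)&(np.hypot(W[...,0]-584,W[...,1]-334)<70)&(W[...,2]>4)
print("yellow",rect(W[y]),"z",np.percentile(W[y][:,2],[5,50,95]).round(1))
Q=slab(W,(557,336),24,34,45);print("block",rect(Q),Q.mean(0).round(1))
o=np.array([593.7,333.7]);a=np.radians(-4);X=np.array([np.cos(a),np.sin(a)])
e=(W[y][:,:2]-o)@X;print("tag ends in clip x",np.percentile(e,[.5,99.5]).round(1))
E
python3 chk.py
```

```text
time: 32.82
ee_pos: [554.0, 336.4, 22.3]
tool_rot: [0.109, 3.138, 0.0]
wrist_force: [0.9, -1.1, -3.3]
grip_width: 9.8
time: 33.98
ee_pos: [659.2, 329.7, 166.3]
tool_rot: [-0.106, -3.138, -0.0]
wrist_force: [0.1, 0.2, -0.1]
grip_width: 30.9
t 33.98 pos [659.2 329.7 166.3] yawY 86.13 tilt 0.11 F [ 0.1  0.2 -0.1] w 30.9
turn wz units -0.77
then shift in tool units [ 1.487 -5.742 -3.34 ]
level: wx 0.0 wy -0.02
yellow (array([579.9, 334.4]), array([35.9, 71.8]), 87.0) z [10.4 11.6 25.3]
block (array([557.4, 335.9]), array([ 9.7, 23.6]), 85.8) [557.  335.7  39.5]
tag ends in clip x [-49.5  20.4]
```

View pics/w9.png

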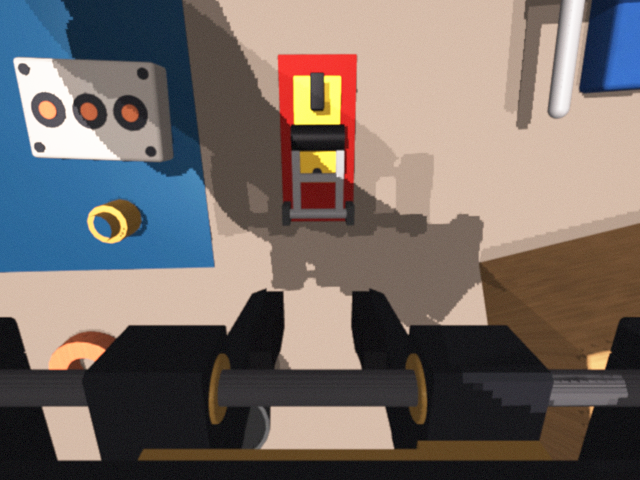

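The tag is in the clip: block at (317,90), roller across it at (318,137), hole end beyond at (318,172). I'll do a last overview before handing in.

```bash
python3 -m pendant '[{"dx":0.2,"dy":-0.7,"dz":-0.6,"wx":0,"wy":0,"wz":-0.7},{"dx":0.2,"dy":-0.7,"dz":-0.6,"wx":0,"wy":0,"wz":0},{"dx":0.2,"dy":-0.7,"dz":-0.6,"wx":0,"wy":0,"wz":0},{"dx":0.2,"dy":-0.7,"dz":-0.6,"wx":0,"wy":0,"wz":0},{"dx":0.2,"dy":-0.7,"dz":-0.6,"wx":0,"wy":0,"wz":0},{"dx":0.2,"dy":-0.7,"dz":-0.6,"wx":0,"wy":0,"wz":0},{"dx":0.2,"dy":-0.7,"dz":-0.6,"wx":0,"wy":0,"wz":0},{"dx":0.2,"dy":-0.7,"dz":-0.6,"wx":0,"wy":0,"wz":0},{"dx":0.2,"dy":-0.7,"dz":-0.6,"wx":0,"wy":0,"wz":0},{"dx":0,"dy":-0.7,"dz":-0.3,"wx":0,"wy":0,"wz":0},{"dx":0,"dy":0,"dz":0,"wx":0,"wy":0,"wz":0},{"dx":0,"dy":0,"dz":0,"wx":0,"wy":0,"wz":0},{"dx":0,"dy":0,"dz":0,"wx":0,"wy":0,"wz":0}]'
python3 - <<'E'
from fit import *
c,W=cam("wrist");cv2.imwrite("pics/w10.png",c["frame"])
H=rect(slab(W,(540,-130),75,50,62));C=rect(slab(W,(557,166),68,20,31));print("housing",H,"cover",C,"mid",(H[0]+C[0])/2)
for q,cc,rr,z0,z1,rad in [("flange",(554,19),36,10,20,29),("sleeve",(554,19),30,43,56,20),("shaft",(449,-116),25,49,62,9),("gear",(449,-116),35,15,25,23.5),("plugwide",(644,160),25,21,31,16),("plugtop",(644,160),25,36,46,11),("gauge",(422,318),32,14,25,28)]:
    print(q,*ring(slab(W,cc,rr,z0,z1),rad))
D=np.load("w2.npz")["W"];print("gauge before",*ring(slab(D,(422,318),32,14,25),28))
E
```

```text
time: 35.12
ee_pos: [583.5, 51.7, 393.6]
tool_rot: [-0.008, -3.139, -0.0]
wrist_force: [0.9, 0.1, -1.0]
grip_width: 31.2
housing (array([ 546.1, -131.2]), array([92. , 72.1]), 81.4) cover (array([558.8, 167.8]), array([99.9, 70.1]), 84.1) mid [552.45  18.3 ]
flange mean [553.   20.5] encl [555.2  19.2] 28.9 n 611
sleeve mean [553.5  18.8] encl [553.9  18.6] 19.9 n 415
shaft mean [ 450. -115.] encl [ 449.9 -115.8] 9.2 n 203
gear mean [ 450.5 -112.3] encl [ 449.9 -116.1] 24.0 n 747
plugwide mean [642.3 158.7] encl [644.4 159.6] 16.0 n 212
plugtop mean [639.3 153.5] encl [642.8 157.9] 10.6 n 19
gauge mean [422.7 319.9] encl [422.4 320.9] 28.3 n 1639
gauge before mean [422.5 319.7] encl [423. 321.] 28.7 n 1632
```

View pics/w10.png

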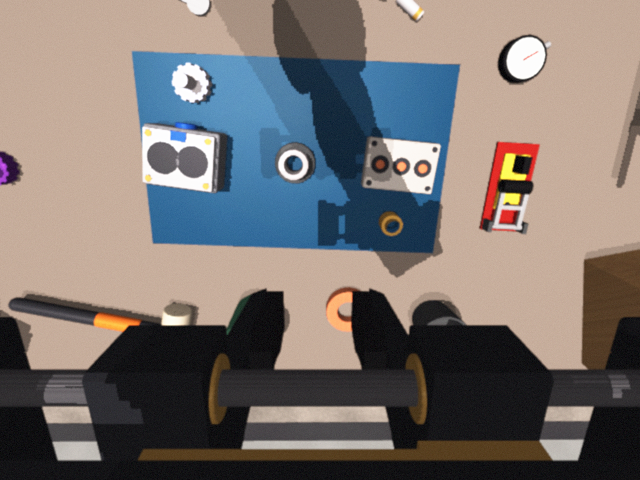

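The overview shows the pinion (190,83) in front of the housing, the sleeve on the flange (294,162), the plug (391,224) behind the cover, and the tag in the clip (513,187). The gauge (523,58) has not moved.

```bash
python3 -c "
from plant import job
print(job.close_job())"
```

```text
the job is handed in; nothing more can be done
None
```

The layout is finished and handed in at about 35 s of the 144 s allowed. The arm is clear of everything.

My last camera measurements, all within tolerance:

| Part | Measured | Limit |
|---|---|---|
| Flange | about 3 mm from midway between housing and cover | 15 mm |
| Sleeve | about 1.5 mm off the flange centre, standing on it | 8 mm |
| Pinion | within about 2 mm of its spot, shaft up | 15 mm |
| Plug | within about 2 mm of its spot, wide end down | 15 mm |
| Tag position along the clip | x about −10 mm | −25 to +9 mm |
| Tag off the middle of the clip | within about 1–2 mm | 12 mm |
| Tag straightness | within about 1° of straight | about 11° (0.2 rad) |
| Dial gauge | under 1 mm change | 15 mm |

**Hole end of the tag:** it reaches about 35 mm past the middle of the roller, well over the 20 mm needed. I worked this out from the tag's block position and the 80 mm plate, because the clip's arm partly hides that end.

**Not measured:** I could not measure the roller's force on the tag. The pictures show the roller resting on the plate, and its surface read about 11 mm up, which fits lying flat on the base.

**Contact and disagreements:** The fingertips touched the bench once while I was picking up the flange, at about 15 N. Some quick centroid estimates differed from the circle fits by a few millimetres, or up to about 13 mm in one close-up of the flange. I relied on the circle fits, whose radii matched the parts.

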